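# Close down the griddle: stow the ring weights, scour the plate

## Robot

A 6-joint arm with a two-finger parallel gripper is mounted at the origin on the work surface. World frame = base frame: x ahead of the robot, y to its left, z up, the work surface at z = 0. Lengths are in m, angles in rad, forces in N, time in s.
With the tool pointing down it reaches from about 0.25 to 0.775 m from the base axis. Payload 4 kg.
Tool frame: the origin (TCP) lies on the centre line of the jaws, within the pads' length; the fingertips stand 8 mm ahead of it and the grasp point (between the pads) lies 11 mm behind it; y points along the fingers, x is the direction in which the jaws open and shut, and the axes are right-handed (so a half turn about y gives the same grasp; the last joint's range is limited). The gripper opens to 94 mm and grips with 3 to 60 N. Pads are 16 mm wide; open, the fingers measure 119 mm over their backs; the gripper's body (75 mm by 177 mm) begins 78 mm behind the grasp point.
Start: joints at [-1.394, 0.087, 1.371, -0, 1.684, -0.103], TCP at [0.152, -0.529, 0.214] pointing down, gripper open.
Joint ranges: [-3.1, 3.1], [-0.76, 2.03], [0.27, 2.55], [-1.08, 4.22], [0.17, 2.65], [-2.57, 2.57]. Speed limits (rad/s): [2.79, 2.79, 3.14, 3.14, 3.14, 3.14].

## Interface

Orientations are given as [roll, pitch, yaw] about the fixed x, y, z axes, in that order (R = Rz(yaw) Ry(pitch) Rx(roll)).
In Python, from bench import robot gives the robot as it stands.
- The arm moves only by the tool step_arm, never from a script. Its argument "commands" is a list of rows, each an object with "xyz": the shift along the world's x, y, z in m, a list of three; "twist": the turn, a rotation vector about the world's x, y, z in degrees, a list of three. In form: [{"xyz": [tx, ty, tz], "twist": [ax, ay, az]}, ...]. A call has 1 to 12 rows; each row is the pose to reach, as a shift and turn from the pose commanded when the call began; what a row does not reach only later rows make up. A row lasts 1/12 s, in which the tool goes at most 41.7 mm and 7.16 degrees, less where a joint would pass 70% of its speed; a pose out of reach is approached as far as the arm can. A call with a gripper value outside its range is refused whole. "fingers" is the closure in counts, from 0 (fully open) to 255 (shut), set as the call begins (left out, the last holds). The fingers move at their own pace and stop on an object; the grip force is fixed at half the most. Time passes only in rows, so rows that repeat a pose let the fingers close. It gives the time, the measured TCP pose, the force and the opening at its end, in the units of the state.
- robot.get_obs(): the state, without advancing time (a new reading comes with each control period).
- robot.snapshot(name): name is "side" or "top"; returns (picture, depth): 420x560x3 uint8, red, green, blue; 420x560 float32, m along the optical axis (not along the pixel's ray), 0 where there is no reading.
- robot.camera_info(name): a dict with "fx", "fy", "cx", "cy" (pixels), "R" (3x3) and "t" (3): a world point X has camera coordinates R X + t. Camera axes: x right, y down, z forward; pixel columns grow to the right and rows downward; lengths in m; the calibration is good to about 2 mm. A picture is of the moment at which its call begins. camera_info takes no time and is no camera call.
- robot.close_job(): hands the job in, once; it reports no verdict.
The state is a dict: "time": time; "joint_positions": joint angles; "qvel": joint speeds; "joint_torque": joint torques, N m; "tool_pos": TCP position; "ee_rot": TCP orientation; "wrist_force": force on the tool from outside, world axes, zero at the start; "wrist_torque": the same for the moment, N m; "width": finger opening in m.
Only numpy, scipy, OpenCV 4.12 (cv2) and the standard library are available. Lean on these libraries where they do the work, as an engineer would, in place of code of your own. Each camera call takes 0.05 s, during which the arm holds its last target.

## Task

Close down the griddle: first thread every ring weight lying on it onto the storage post, in order of size with the widest at the bottom and the narrowest on top, each lying flat and fully home. Then take the scouring block from its tray by the orange sprung grip, set it down squarely on the middle line of the plate at the end away from the stop bar and, keeping the grip pressed about half way down all the while, rub it along the plate in one steady pass until it bears against the stop bar. Finally set the block back upright in its tray, and leave everything else where it stands.

Things in the scene. Friction and masses are not known exactly. Their poses are not given: they have to be found in the camera images.
- ring_red: enamelled iron ring weight, red, 68 mm outside diameter, bore 28 mm, 12 mm thick, about 260 g; origin at the centre of its underside, z is the ring's axis; lies flat on the griddle at the start; may be absent
- ring_yellow: enamelled iron ring weight, yellow, 62 mm outside diameter, bore 28 mm, 12 mm thick, about 210 g; origin at the centre of its underside, z is the ring's axis; lies flat on the griddle at the start; may be absent
- ring_green: enamelled iron ring weight, green, 56 mm outside diameter, bore 28 mm, 12 mm thick, about 160 g; origin at the centre of its underside, z is the ring's axis; lies flat on the griddle at the start; may be absent
- ring_blue: enamelled iron ring weight, blue, 50 mm outside diameter, bore 28 mm, 12 mm thick, about 120 g; origin at the centre of its underside, z is the ring's axis; lies flat on the griddle at the start; may be absent
- ring_white: enamelled iron ring weight, white, 44 mm outside diameter, bore 28 mm, 12 mm thick, about 80 g; origin at the centre of its underside, z is the ring's axis; lies flat on the griddle at the start; may be absent
- stand: fixed storage post: black round base 100 mm across and 12 mm high with an upright steel post in its middle, 24 mm diameter, rising 62 mm above the base (top 74 mm above the work surface), its last 10 mm tapered to 12 mm; origin under its centre on the work surface. The rings stack on the base's top
- griddle: fixed dark steel griddle plate with a bright steel rim strip round its foot, 230 mm (x) by 380 mm (y), flat top 20 mm above the work surface; origin under its centre on the work surface, y is its long axis; the stop bar and a black grease slot painted flush in the plate (not a real gap) are at its -y end
- griddle_start (a point): point on the griddle's top surface, on its middle line, 65 mm from the end away from the stop bar: a good place for the block's centre to start the pass
- griddle_stop (a point): middle of the foot of the stop bar's inner face, on the griddle's top surface at the -y end; the stop bar is a steel bar right across that end (along griddle x), 12 mm thick and 22 mm high above the plate. The block bears on it when the block's centre is 40 mm from this point
- stop_bar: the stop bar fixed on the griddle's -y end: 230 by 12 by 22 mm, bright steel; origin at the centre of its underside
- block: grey scouring block, 150 mm (x) by 80 mm (y) by 30 mm high, about 0.5 kg in all; origin at the centre of its underside, z up; on top is an orange sprung grip. Stands upright in its tray at the start
- grip_mid (a point): centre of the orange grip bar of the block: bar 110 mm along the block's x, 24 mm thick in block y, 30 mm high; 65 mm above the block's underside when not pressed (20 mm of air between the bar and the block)
- grip (a joint): how far the sprung grip is pressed down into the block, m: 0 released, 0.014 bottomed; about 3 N starts it moving, 11 N bottoms it (600 N/m)
- tray: fixed shallow white tray for the block, outside 190 mm (x) by 112 mm (y), 12 mm high, walls 5 mm, inner floor 5 mm above the work surface; origin under its centre on the work surface
- salt_jar: jar with a steel cap, 64 mm across, 90 mm tall; bystander, leave alone; origin at its underside
- pepper_mill: dark wooden pepper mill, 56 mm across, 195 mm tall; bystander, leave alone; origin at its underside
- spatula: spatula lying flat along its own x, beyond the griddle; bystander, leave alone; origin at its underside
- ramekin: white ramekin, 80 mm across, 42 mm high; bystander, leave alone; origin at its underside
- sauce_cup: blue cup, 72 mm across, 40 mm high; bystander, leave alone; origin at its underside
Things that resemble listed ones, but are neither listed nor needed, are in the scene too. Leave any blue look-alike of the block alone.

How it is judged:
On the way, in this order (a step that is already met when the one before it is completed fails the run):
1. every ring that is there is threaded on the post, widest lowest, flat, fully home and let go (horizontal distance between each of ring_red, ring_yellow, ring_green, ring_blue, ring_white and stand below 0.005 m and z of ring_red in the frame of stand below 0.015 m and angle between each of ring_red, ring_yellow, ring_green, ring_blue, ring_white's own z axis and vertical below 0.06 rad and linear speed of each of ring_red, ring_yellow, ring_green, ring_blue, ring_white below 0.02 m/s and contact force between each of ring_red, ring_yellow, ring_green, ring_blue, ring_white and the fingers below 0.5 N and z of each of ring_yellow, ring_green, ring_blue, ring_white in the frame of ring_red above 0.009 m and z of ring_yellow in the frame of stand below 0.027 m and z of each of ring_green, ring_blue, ring_white in the frame of ring_yellow above 0.009 m and z of ring_green in the frame of stand below 0.039 m and z of each of ring_blue, ring_white in the frame of ring_green above 0.009 m and z of ring_blue in the frame of stand below 0.051 m and z of ring_white in the frame of ring_blue above 0.009 m and z of ring_white in the frame of stand below 0.063 m), for 0.3 s.
2. the block is on the griddle's middle line at the end away from the stop bar, grip pressed part way (y of block in the frame of griddle between 0.09 and 0.16 m and x of block in the frame of griddle between -0.03 and 0.03 m and angle between the x axis of block and the x axis of griddle, either way round below 0.35 rad and value of joint grip between 0.002 and 0.012 m and contact force between block and griddle above 4 N), for 0.1 s.
3. rubbing in contact, grip pressed, a third of the way along (y of block in the frame of griddle between 0.03 and 0.07 m and x of block in the frame of griddle between -0.03 and 0.03 m and angle between the x axis of block and the x axis of griddle, either way round below 0.35 rad and value of joint grip between 0.002 and 0.012 m and contact force between block and griddle above 4 N), for 0.05 s.
4. rubbing in contact, grip pressed, about the middle (y of block in the frame of griddle between -0.03 and 0.01 m and x of block in the frame of griddle between -0.03 and 0.03 m and angle between the x axis of block and the x axis of griddle, either way round below 0.35 rad and value of joint grip between 0.002 and 0.012 m and contact force between block and griddle above 4 N), for 0.05 s.
5. rubbing in contact, grip pressed, two thirds along (y of block in the frame of griddle between -0.09 and -0.05 m and x of block in the frame of griddle between -0.03 and 0.03 m and angle between the x axis of block and the x axis of griddle, either way round below 0.35 rad and value of joint grip between 0.002 and 0.012 m and contact force between block and griddle above 4 N), for 0.05 s.
6. the block bears against the stop bar, grip still pressed (contact force between block and stop_bar above 2 N and x of block in the frame of griddle between -0.03 and 0.03 m and angle between the x axis of block and the x axis of griddle, either way round below 0.35 rad and value of joint grip between 0.002 and 0.012 m and contact force between block and griddle above 4 N), for 0.1 s.
At the end, for the whole second after the job is handed in: every ring there is on the post, within 5 mm of its axis, level, widest lowest, no higher than the full stack would put it (+3 mm); the block upright on its tray's floor within 30 mm of the tray's centre, grip sprung up; all at rest and released (all of step 1 and horizontal distance between block and tray below 0.03 m and z of block in the frame of tray below 0.009 m and angle between block's own z axis and vertical below 0.08 rad and linear speed of block below 0.02 m/s and contact force between block and the fingers below 0.5 N and value of joint grip below 0.002 m); the robot touches nothing.
It fails at once if a bystander is shifted by more than 40 mm (distance of any of salt_jar, pepper_mill, spatula, ramekin, sauce_cup from where it was at the start of the episode above 0.04 m).
It fails at once if the block is forced onto the griddle with more than 60 N (contact force between block and griddle above 60 N).
Of ring_red, ring_yellow, ring_green, ring_blue, ring_white only 3 to 5 are there at a start; the rules pass over those that are not, and their reading is None.
At some moment in a run one of ring_red, ring_yellow, ring_green, ring_blue, ring_white may be knocked a few centimetres aside while the robot is not near it.
Once in a run the grip may slacken for a moment while it holds something.
It also fails if it takes over 208 s, if anything falls off the work surface, if the arm or the gripper's body presses on something with over 40 N, if the wrist force passes 120 N, or if a joint passes its speed limit or range.

## Working session

There is one attempt and no reset: what is moved stays moved. The work goes in short steps, Python scripts to look and compute and a tool call to move; the robot and the scene stay as the last step left them, time stands still between calls to the robot, and variables do not carry over. Pictures are saved under pics/ and viewed, and the job is handed in when it is done.

Besides the shell and the picture viewer there is one more tool, called after "Emit:" as name(argument=value, ...), one argument or row to a line, values as JSON. step_arm: Moves the arm, as the interface text tells. Its arguments: {"type":"object","properties":{"commands":{"type":"array"},"fingers":{"type":"number"}},"required":["commands"]}

```bash
ls; mkdir -p pics; python3 - <<'E'
from bench import robot
import cv2,numpy as np
print(robot.get_obs())
for n in ("top","side"):
    im,d=robot.snapshot(n); cv2.imwrite(f"pics/{n}0.png",im[:,:,::-1]); np.savez(f"pics/{n}0.npz",im=im,d=d)
    print(n,robot.camera_info(n), d.min(),d.max())
E
```

```text
pics
{'time': 0.0, 'joint_positions': array([-1.39408593e+00,  8.79176620e-02,  1.37220881e+00, -6.61513467e-06,
        1.68361518e+00, -1.03103130e-01]), 'qvel': array([-0.00255764, -0.00147811, -0.00145368, -0.00011068, -0.00041275,
       -0.00271273]), 'joint_torque': array([-1.41144570e-03, -3.40181816e+01, -3.02431118e+01,  7.15924194e-02,
        3.28451407e-02, -1.74103711e-04]), 'tool_pos': array([ 0.15179592, -0.52809126,  0.21234763]), 'ee_rot': array([-1.57058169,  0.00213827, -1.29098331]), 'wrist_force': array([ 0.27506286,  0.73966118, -0.10413887]), 'wrist_torque': array([-0.01110609,  0.03619691, -0.00974298]), 'width': 0.09393246472529766}
top {'fx': 508.2711897862895, 'fy': 508.2711897862895, 'cx': 287.43247238923965, 'cy': 214.9038678898386, 'R': array([[-0.02045945, -0.99966084, -0.01611244],
       [-0.99197457,  0.02230808, -0.12445401],
       [ 0.12477124,  0.01343687, -0.99209455]]), 't': array([0.02045732, 0.51320823, 1.4946547 ])} 0.0 2.476323
side {'fx': 523.7540199350368, 'fy': 523.7540199350368, 'cx': 284.61323726369346, 'cy': 205.30205346605044, 'R': array([[-0.95876757, -0.28410767,  0.00689789],
       [-0.19978622,  0.6565519 , -0.72734109],
       [ 0.20211437, -0.69872915, -0.68624147]]), 't': array([0.49075516, 0.17006149, 1.15682099])} 0.0 3.1916747
```

View pics/top0.png

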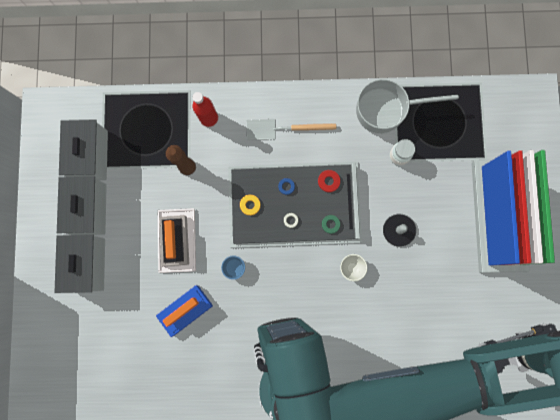

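View pics/side0.png

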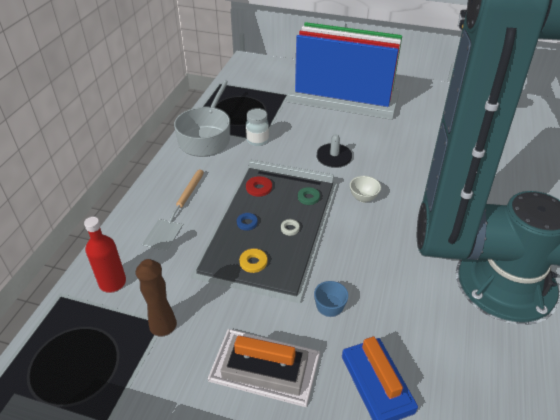

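```bash
cat > h.py <<'E'
import numpy as np,cv2
from bench import robot
def load(n,tag):
    z=np.load(f"pics/{n}{tag}.npz"); return z['im'],z['d']
def snap(n,tag):
    im,d=robot.snapshot(n); cv2.imwrite(f"pics/{n}{tag}.png",im[:,:,::-1]); np.savez(f"pics/{n}{tag}.npz",im=im,d=d); return im,d
def ray(n,u,v,z):
    c=robot.camera_info(n);R=c['R'];t=c['t'];o=-R.T@t
    dr=R.T@np.array([(u-c['cx'])/c['fx'],(v-c['cy'])/c['fy'],1.]); return o+dr*(z-o[2])/dr[2]
def proj(n,X):
    c=robot.camera_info(n);p=c['R']@np.asarray(X,float)+c['t'];return c['fx']*p[0]/p[2]+c['cx'],c['fy']*p[1]/p[2]+c['cy']
def cloud(n,d):
    c=robot.camera_info(n);v,u=np.indices(d.shape)
    P=np.stack([(u-c['cx'])/c['fx']*d,(v-c['cy'])/c['fy']*d,d],-1)
    P=(P-c['t'])@c['R']; P[d<=0]=np.nan; return P
HS={'red':[(0,150,70),(6,255,255)],'red2':[(174,150,70),(180,255,255)],'yellow':[(20,150,90),(32,255,255)],'green':[(60,80,40),(88,255,255)],'blue':[(105,120,50),(125,255,255)],'white':[(0,0,150),(180,70,255)],'orange':[(8,170,90),(18,255,255)]}
def mask(im,c):
    h=cv2.cvtColor(im,cv2.COLOR_RGB2HSV); m=cv2.inRange(h,*map(np.array,HS[c]))
    if c=='red': m|=cv2.inRange(h,*map(np.array,HS['red2']))
    return m
E
cat > m1.py <<'E'
import sys; from h import *
tag=sys.argv[1]
for n in ("top","side"):
    im,d=load(n,tag)
    P=cloud(n,d)
    g=(P[...,0]>.32)&(P[...,0]<.62)&(P[...,1]>-.2)&(P[...,1]<.25) 
    for c in ('red','yellow','green','blue','white'):
        m=mask(im,c)
        k,l,s,cen=cv2.connectedComponentsWithStats(m)
        for i in range(1,k):
            if s[i,4]<60: continue
            mm=l==i; pz=np.nanmedian(P[mm],0)
            x0,y0,w,h=s[i,:4]
            cs,_=cv2.findContours(mm.astype('u1'),cv2.RETR_EXTERNAL,cv2.CHAIN_APPROX_NONE)
            ct=max(cs,key=len)[:,0,:].astype(float)
            pts=np.array([ray(n,u,v,0.028) for u,v in ct])
            if s[i,4]<3000: print(n,c,'area',s[i,4],'cen',cen[i].round(0),'depthmed',pz.round(3),'bbox ctr',((pts.max(0)+pts.min(0))/2).round(4)[:2],'ext',(pts.max(0)-pts.min(0)).round(4)[:2])
E
python3 m1.py 0
python3 - <<'E'
from h import *
im,d=load('top','0');P=cloud('top',d)
print('base at',proj('top',[0,0,0]))
for nm,(u,v) in dict(gr=(290,200),table=(230,330),post=(401,229),base=(390,240),tray=(170,225),jar=(403,150),mill=(175,155),bl=(170,240),cup=(233,267),ram=(353,267),bar=(357,200)).items(): print(nm,P[v,u].round(3))
E
```

```text
top red area 441 cen [205. 112.] depthmed [0.814 0.242 0.117] bbox ctr [0.8443 0.2584] ext [0.0904 0.0746]
top red area 1167 cen [521. 208.] depthmed [ 0.497 -0.61   0.211] bbox ctr [ 0.5246 -0.6905] ext [0.3385 0.0314]
top red area 318 cen [329. 181.] depthmed [ 0.616 -0.118  0.032] bbox ctr [ 0.6165 -0.1173] ext [0.0651 0.0642]
top yellow area 272 cen [249. 204.] depthmed [0.549 0.124 0.031] bbox ctr [0.5484 0.1235] ext [0.0585 0.0578]
top green area 1190 cen [544. 207.] depthmed [ 0.497 -0.67   0.212] bbox ctr [ 0.5258 -0.759 ] ext [0.339  0.0331]
top green area 196 cen [330. 224.] depthmed [ 0.483 -0.119  0.032] bbox ctr [ 0.4851 -0.1192] ext [0.0516 0.0515]
top blue area 146 cen [286. 186.] depthmed [0.602 0.012 0.031] bbox ctr [0.6026 0.0106] ext [0.0494 0.0458]
top blue area 971 cen [185. 310.] depthmed [0.239 0.314 0.032] bbox ctr [0.2356 0.3221] ext [0.144  0.1628]
top white area 409 cen [38.  2.] depthmed [ 1.618  1.158 -0.649] bbox ctr [1.2198 0.789 ] ext [0.0213 0.259 ]
top white area 72 cen [95.  2.] depthmed [ 1.618  0.894 -0.66 ] bbox ctr [1.2144 0.6128] ext [0.0087 0.0805]
top white area 146 cen [135.   1.] depthmed [ 1.618  0.715 -0.659] bbox ctr [1.2146 0.4763] ext [0.0105 0.1735]
base at (np.float64(294.38917255436274), np.float64(389.425086927538))
gr [0.56  0.001 0.021]
table [ 0.175  0.189 -0.001]
post [ 0.46  -0.321  0.068]
base [ 0.433 -0.297  0.015]
tray [0.485 0.35  0.088]
jar [ 0.688 -0.331  0.098]
mill [0.667 0.313 0.188]
bl [0.441 0.348 0.091]
cup [0.362 0.177 0.007]
ram [ 0.354 -0.184  0.009]
bar [ 0.552 -0.199  0.047]Traceback (most recent call last):
  File "m1.py", line 16, in <module>
    pts=np.array([ray(n,u,v,0.028) for u,v in ct])
                  ~~~^^^^^^^^^^^^^
  File "h.py", line 8, in ray
    c=robot.camera_info(n);R=c['R'];t=c['t'];o=-R.T@t
ValueError: time passes only in moves, steps and waits
```

```bash
python3 - <<'E'
from h import *
im,d=load('top','0')
cv2.imwrite('pics/c1.png',cv2.resize(im[150:290,140:430,::-1],None,fx=2.75,fy=2.75,interpolation=cv2.INTER_CUBIC))
im,d=load('side','0')
cv2.imwrite('pics/c2.png',cv2.resize(im[120:410,190:410,::-1],None,fx=2.05,fy=2.05,interpolation=cv2.INTER_CUBIC))
E
```

```text
(no output)
```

View pics/c1.png

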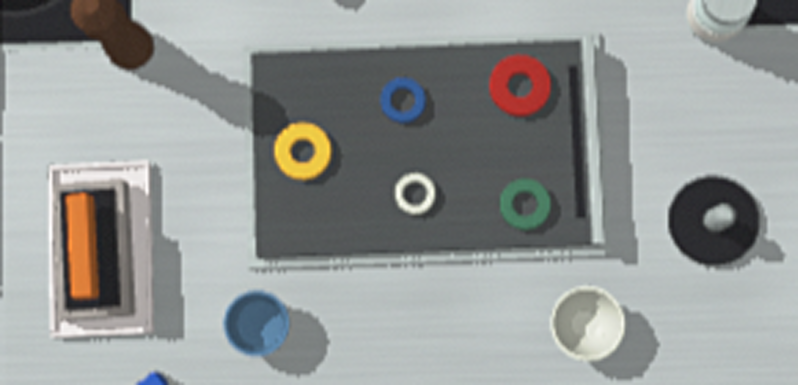

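View pics/c2.png

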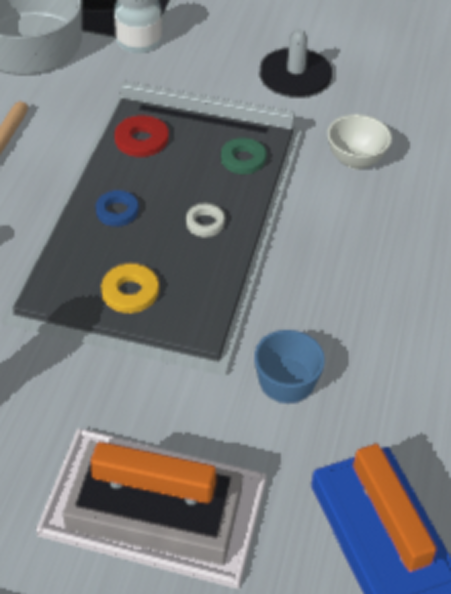

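```bash
sed -i 's/robot.camera_info(n)/CI(n)/; s/^def load/_c={}\ndef CI(n):\n    if n not in _c: _c[n]=robot.camera_info(n)\n    return _c[n]\ndef load/' h.py
sed -i 's/if s\[i,4\]<60: continue/if s[i,4]<60: continue\n            if not (.3<np.nanmedian(P[l==i],0)[0]<.72 and abs(np.nanmedian(P[l==i],0)[1])<.45): continue/; s/robot.camera_info/CI/' h.py m1.py
python3 m1.py 0
python3 - <<'E'
from h import *
for n in('top','side'):
    c=CI(n);print(n,(-c['R'].T@c['t']).round(3))
for n in('top','side'):
    im,d=load(n,'0');P=cloud(n,d)
    h=cv2.cvtColor(im,cv2.COLOR_RGB2HSV)
    # stand base black
    near=(abs(P[...,0]-.455)<.08)&(abs(P[...,1]+.31)<.08)
    b=near&(P[...,2]<.03)&(h[...,2]<70)
    k,l,s,cen=cv2.connectedComponentsWithStats(b.astype('u1'));i=1+np.argmax(s[1:,4])
    m=l==i
    ct=max(cv2.findContours(m.astype('u1'),cv2.RETR_EXTERNAL,cv2.CHAIN_APPROX_NONE)[0],key=len)
    ct=cv2.convexHull(ct)[:,0,:]
    for z in(0.006,.012):
        p=np.array([ray(n,u,v,z)[:2] for u,v in ct],'f4');print(n,'base',z,cv2.minEnclosingCircle(p),cv2.fitEllipse(p))
    q=P[near&(P[...,2]>.03)]; print('post depth pts',len(q), np.median(q,0).round(4) if len(q) else 0, [ (q[(q[:,2]>a)&(q[:,2]<a+.02)].mean(0).round(3),((q[:,2]>a)&(q[:,2]<a+.02)).sum()) for a in (.03,.05,.07)])
    m=mask(im,'orange')&(((P[...,1]>.25)&(P[...,0]>.35)&(P[...,0]<.6)).astype('u1')*255)
    q=P[m>0]; print(n,'orange',q.min(0).round(3),q.max(0).round(3),np.median(q,0).round(3))
    top=q[q[:,2]>.08]; r=cv2.minAreaRect(top[:,:2].astype('f4')); print(r)
    # griddle dark
    g=(P[...,2]>.014)&(P[...,2]<.027)&(h[...,2]<120)&(h[...,1]<90)&(abs(P[...,0]-.55)<.16)&(abs(P[...,1])<.25)
    p=P[g][:,:2].astype('f4');print(n,'griddle',cv2.minAreaRect(p),p.min(0),p.max(0))
E
```

```text
Traceback (most recent call last):
  File "m1.py", line 5, in <module>
    P=cloud(n,d)
  File "h.py", line 17, in cloud
    c=CI(n);v,u=np.indices(d.shape)
  File "h.py", line 5, in CI
    if n not in _c: _c[n]=CI(n)
                          ~~^^^
  File "h.py", line 5, in CI
    if n not in _c: _c[n]=CI(n)
                          ~~^^^
  File "h.py", line 5, in CI
    if n not in _c: _c[n]=CI(n)
                          ~~^^^
RecursionError: maximum recursion depth exceeded
Traceback (most recent call last):
  File "h.py", line 5, in CI
    if n not in _c: _c[n]=CI(n)
                          ~~^^^
  File "h.py", line 5, in CI
    if n not in _c: _c[n]=CI(n)
                          ~~^^^
  File "h.py", line 5, in CI
    if n not in _c: _c[n]=CI(n)
                          ~~^^^
RecursionError: maximum recursion depth exceeded
```

```bash
sed -i 's/_c\[n\]=CI(n)/_c[n]=robot.camera_info(n)/' h.py
python3 m1.py 0
cat > m2.py <<'E'
from h import *
for n in('top','side'):
    c=CI(n);print(n,(-c['R'].T@c['t']).round(3))
for n in('top','side'):
    im,d=load(n,'0');P=cloud(n,d)
    h=cv2.cvtColor(im,cv2.COLOR_RGB2HSV)
    near=(abs(P[...,0]-.455)<.08)&(abs(P[...,1]+.31)<.08)
    b=near&(P[...,2]<.03)&(h[...,2]<70)
    k,l,s,cen=cv2.connectedComponentsWithStats(b.astype('u1'));i=1+np.argmax(s[1:,4])
    m=l==i
    ct=max(cv2.findContours(m.astype('u1'),cv2.RETR_EXTERNAL,cv2.CHAIN_APPROX_NONE)[0],key=len)
    ct=cv2.convexHull(ct)[:,0,:]
    for z in(0.006,.012):
        p=np.array([ray(n,u,v,z)[:2] for u,v in ct],'f4');print(n,'base',z,cv2.minEnclosingCircle(p),cv2.fitEllipse(p))
    q=P[near&(P[...,2]>.03)]; print('post depth pts',len(q), [ (q[(q[:,2]>a)&(q[:,2]<a+.02)].mean(0).round(3),((q[:,2]>a)&(q[:,2]<a+.02)).sum()) for a in (.03,.05,.07)])
    m=mask(im,'orange')&(((P[...,1]>.25)&(P[...,0]>.35)&(P[...,0]<.6)).astype('u1')*255)
    q=P[m>0]; print(n,'orange',q.min(0).round(3),q.max(0).round(3),np.median(q,0).round(3))
    top=q[q[:,2]>.08]; r=cv2.minAreaRect(top[:,:2].astype('f4')); print(r)
    g=(P[...,2]>.014)&(P[...,2]<.027)&(h[...,2]<120)&(h[...,1]<90)&(abs(P[...,0]-.55)<.16)&(abs(P[...,1])<.25)
    p=P[g][:,:2].astype('f4');print(n,'griddle',cv2.minAreaRect(p),p.min(0),p.max(0))
E
python3 m2.py
```

```text
top red area 318 cen [329. 181.] depthmed [ 0.616 -0.118  0.032] bbox ctr [ 0.6165 -0.1173] ext [0.0651 0.0642]
top yellow area 272 cen [249. 204.] depthmed [0.549 0.124 0.031] bbox ctr [0.5484 0.1235] ext [0.0585 0.0578]
top green area 196 cen [330. 224.] depthmed [ 0.483 -0.119  0.032] bbox ctr [ 0.4851 -0.1192] ext [0.0516 0.0515]
top blue area 146 cen [286. 186.] depthmed [0.602 0.012 0.031] bbox ctr [0.6026 0.0106] ext [0.0494 0.0458]
top white area 108 cen [290. 220.] depthmed [0.498 0.001 0.031] bbox ctr [0.4985 0.0006] ext [0.0427 0.0395]
side red area 373 cen [258. 186.] depthmed [ 0.616 -0.112  0.031] bbox ctr [ 0.617  -0.1166] ext [0.0676 0.0746]
side yellow area 478 cen [253. 260.] depthmed [0.548 0.126 0.031] bbox ctr [0.5488 0.1238] ext [0.0628 0.0684]
side green area 270 cen [308. 196.] depthmed [ 0.484 -0.115  0.03 ] bbox ctr [ 0.4855 -0.1176] ext [0.0554 0.063 ]
side blue area 246 cen [247. 221.] depthmed [0.602 0.015 0.03 ] bbox ctr [0.6028 0.0126] ext [0.0512 0.0565]
side white area 159 cen [289. 227.] depthmed [0.5   0.005 0.03 ] bbox ctr [0.5004 0.0017] ext [0.04
[... 1147 characters left out ...]
ase 0.012 ((0.4618402123451233, -0.32130420207977295), 0.05252029746770859) ((0.46268999576568604, -0.3215787708759308), (0.09765417128801346, 0.10558225214481354), 6.381068706512451)
post depth pts 127 [(array([ 0.463, -0.319,  0.041]), np.int64(48)), (array([ 0.464, -0.321,  0.06 ]), np.int64(59)), (array([ 0.464, -0.325,  0.072]), np.int64(20))]
side orange [0.391 0.342 0.055] [0.498 0.37  0.089] [0.443 0.362 0.083]
((0.44463804364204407, 0.35594552755355835), (0.1077391505241394, 0.02414711005985737), 3.043247938156128)
side griddle ((0.5515734553337097, -0.006872206926345825), (0.2314758151769638, 0.3764265179634094), 0.9666677713394165) [ 0.43325862 -0.19693738] [0.6695378  0.18200262]
```

Emit:
step_arm(
  commands=[
    {"xyz": [0.04,0.03,0],"twist": [0,0,7]},
    {"xyz": [0.08,0.06,0],"twist": [0,0,14]},
    {"xyz": [0.11,0.09,0],"twist": [0,0,21]},
    {"xyz": [0.14,0.12,0],"twist": [0,0,28]},
    {"xyz": [0.17,0.15,0],"twist": [0,0,35]},
    {"xyz": [0.2,0.18,0],"twist": [0,0,42]},
    {"xyz": [0.23,0.21,0],"twist": [0,0,49]},
    {"xyz": [0.26,0.24,0],"twist": [0,0,56]},
    {"xyz": [0.29,0.27,0],"twist": [0,0,63]},
    {"xyz": [0.32,0.29,0],"twist": [0,0,69]},
    {"xyz": [0.35,0.31,0],"twist": [0,0,74]},
    {"xyz": [0.37,0.34,0],"twist": [0,0,74]},
  ],
)

```text
time: 1.1
tool_pos: [0.521, -0.1909, 0.2126]
ee_rot: [-1.571, 0.0, 0.003]
wrist_force: [0.0, 0.3, 0.2]
width: 0.094
```

Emit:
step_arm(
  commands=[
    {"xyz": [0.035,0.03,0],"twist": [0,0,0]},
    {"xyz": [0.07,0.055,0],"twist": [0,0,0]},
    {"xyz": [0.096,0.074,-0.02],"twist": [0,0,0]},
    {"xyz": [0.096,0.074,-0.06],"twist": [0,0,0]},
    {"xyz": [0.096,0.074,-0.1],"twist": [0,0,0]},
    {"xyz": [0.096,0.074,-0.125],"twist": [0,0,0]},
    {"xyz": [0.096,0.074,-0.125],"twist": [0,0,0]},
    {"xyz": [0.096,0.074,-0.125],"twist": [0,0,0]},
  ],
)

```text
time: 1.77
tool_pos: [0.6139, -0.1174, 0.0863]
ee_rot: [-1.569, 0.005, 0.001]
wrist_force: [-0.1, 0.0, 0.8]
width: 0.0938
```

```bash
python3 - <<'E'
from h import *
print(robot.get_obs()['tool_pos'])
a,_=snap('top','1');b,_=snap('side','1')
E
python3 m1.py 1
```

```text
[ 0.6138771  -0.11739546  0.08626681]
top yellow area 272 cen [250. 204.] depthmed [0.549 0.124 0.032] bbox ctr [0.5484 0.1221] ext [0.0585 0.0607]
top blue area 143 cen [286. 186.] depthmed [0.601 0.012 0.031] bbox ctr [0.6026 0.0106] ext [0.0495 0.0458]
top white area 308 cen [374. 208.] depthmed [ 0.533 -0.255  0.   ] bbox ctr [ 0.5308 -0.2509] ext [0.101  0.0351]
top white area 89 cen [385. 211.] depthmed [ 0.52  -0.288 -0.   ] bbox ctr [ 0.5179 -0.2833] ext [0.0636 0.0134]
top white area 111 cen [356. 226.] depthmed [ 0.474 -0.194  0.041] bbox ctr [ 0.4805 -0.1965] ext [0.0816 0.0139]
top white area 97 cen [289. 220.] depthmed [0.496 0.005 0.031] bbox ctr [0.4985 0.0022] ext [0.0427 0.0361]
side red area 373 cen [258. 186.] depthmed [ 0.616 -0.112  0.031] bbox ctr [ 0.617  -0.1166] ext [0.0676 0.0746]
side yellow area 478 cen [253. 260.] depthmed [0.548 0.126 0.031] bbox ctr [0.5488 0.1238] ext [0.0628 0.0684]
side green area 272 cen [308. 196.] depthmed [ 0.484 -0.115  0.031] bbox ctr [ 0.4855 -0.1176] ext [0.0554 0.063 ]
side blue area 244 cen [247. 221.] depthmed [0.602 0.015 0.03 ] bbox ctr [0.6034 0.0126] ext [0.0502 0.0565]
side white area 300 cen [258. 121.] depthmed [ 0.602 -0.095  0.24 ] bbox ctr [ 0.7134 -0.4055] ext [0.0977 0.0981]
side white area 72 cen [254. 135.] depthmed [ 0.689 -0.31   0.037] bbox ctr [ 0.6984 -0.3243] ext [0.0504 0.0223]
side white area 156 cen [289. 227.] depthmed [0.5   0.005 0.03 ] bbox ctr [0.5009 0.0017] ext [0.0413 0.0492]
```

View pics/side1.png

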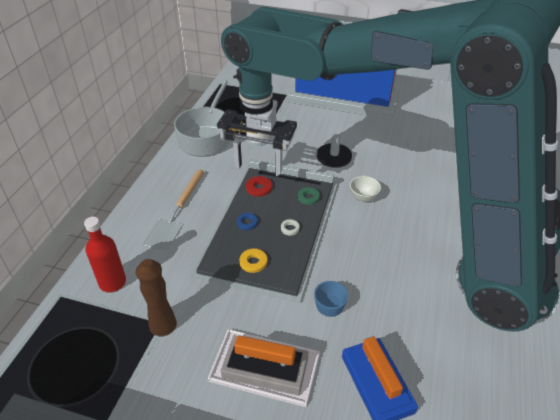

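Emit:
step_arm(
  commands=[
    {"xyz": [0.003,0,-0.025],"twist": [0,0,0]},
    {"xyz": [0.003,0,-0.045],"twist": [0,0,0]},
    {"xyz": [0.003,0,-0.054],"twist": [0,0,0]},
    {"xyz": [0.003,0,-0.054],"twist": [0,0,0]},
    {"xyz": [0.003,0,-0.054],"twist": [0,0,0]},
  ],
)

```text
time: 2.28
tool_pos: [0.6192, -0.1183, 0.0363]
ee_rot: [-1.571, -0.002, 0.0]
wrist_force: [-0.2, -0.2, 0.2]
width: 0.0941
```

Emit:
step_arm(
  commands=[
    {"xyz": [0,0,0],"twist": [0,0,0]},
    {"xyz": [0,0,0],"twist": [0,0,0]},
    {"xyz": [0,0,0],"twist": [0,0,0]},
    {"xyz": [0,0,0],"twist": [0,0,0]},
    {"xyz": [0,0,0],"twist": [0,0,0]},
    {"xyz": [0,0,0],"twist": [0,0,0]},
  ],
  fingers=255,
)

```text
time: 2.78
tool_pos: [0.6178, -0.1181, 0.0355]
ee_rot: [-1.571, 0.001, 0.0]
wrist_force: [-4.2, 0.4, 6.5]
width: 0.0669
```

```bash
python3 - <<'E'
from h import *
o=robot.get_obs();print(o['tool_pos'],o['wrist_force'],o['width'])
a,_=snap('side','2')
cv2.imwrite('pics/c3.png',cv2.resize(a[100:220,190:350,::-1],None,fx=5,fy=5,interpolation=cv2.INTER_CUBIC))
o=robot.get_obs();print(o['tool_pos'],o['wrist_force'],o['width'])
E
```

```text
[ 0.61783838 -0.11811662  0.03546067] [-4.24419164  0.35627449  6.49461344] 0.0668707195193785
[ 0.61785163 -0.11809474  0.03547938] [-3.97216619  0.0236694   5.19546167] 0.06701527737543217
```

View pics/c3.png

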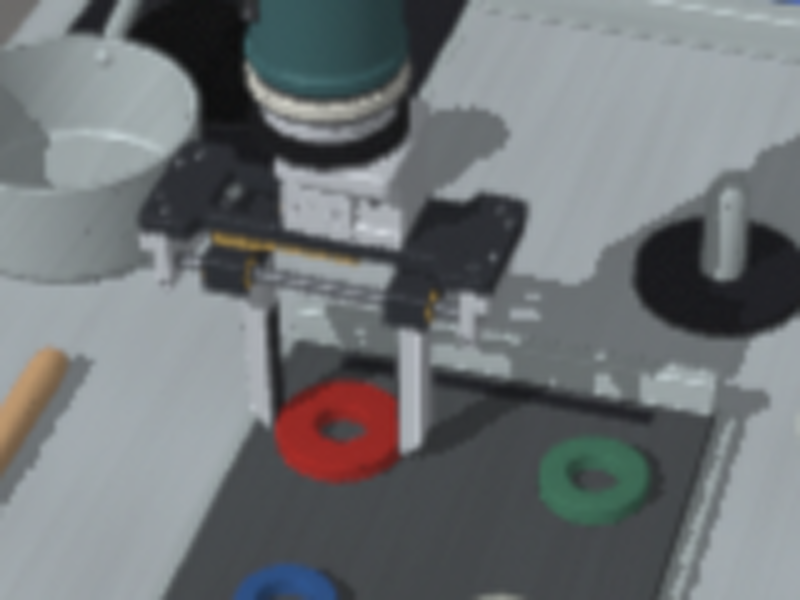

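Emit:
step_arm(
  commands=[
    {"xyz": [0,0,0],"twist": [0,0,0]},
    {"xyz": [0,0,0],"twist": [0,0,0]},
    {"xyz": [-0.002,-0.001,-0.005],"twist": [0,0,0]},
    {"xyz": [-0.002,-0.001,-0.005],"twist": [0,0,0]},
    {"xyz": [-0.002,-0.001,-0.005],"twist": [0,0,0]},
  ],
  fingers=38,
)

```text
time: 3.25
tool_pos: [0.6161, -0.1189, 0.0288]
ee_rot: [-1.57, 0.001, 0.0]
wrist_force: [0.8, -1.1, 0.1]
width: 0.0799
```

Emit:
step_arm(
  commands=[
    {"xyz": [0,0,0],"twist": [0,0,0]},
    {"xyz": [0,0,0],"twist": [0,0,0]},
    {"xyz": [0,0,0],"twist": [0,0,0]},
    {"xyz": [0,0,0],"twist": [0,0,0]},
    {"xyz": [0,0,0],"twist": [0,0,0]},
  ],
  fingers=255,
)

```text
time: 3.67
tool_pos: [0.6162, -0.1188, 0.0292]
ee_rot: [-1.571, 0.0, 0.001]
wrist_force: [1.1, -0.2, -1.6]
width: 0.0679
```

Emit:
step_arm(
  commands=[
    {"xyz": [0,0,0.02],"twist": [0,0,0]},
    {"xyz": [0,0,0.05],"twist": [0,0,0]},
    {"xyz": [0,0,0.08],"twist": [0,0,0]},
    {"xyz": [-0.02,-0.027,0.08],"twist": [0,0,0]},
    {"xyz": [-0.04,-0.054,0.08],"twist": [0,0,0]},
    {"xyz": [-0.06,-0.08,0.08],"twist": [0,0,0]},
    {"xyz": [-0.08,-0.108,0.08],"twist": [0,0,0]},
    {"xyz": [-0.1,-0.136,0.08],"twist": [0,0,0]},
    {"xyz": [-0.12,-0.163,0.08],"twist": [0,0,0]},
    {"xyz": [-0.14,-0.19,0.08],"twist": [0,0,0]},
    {"xyz": [-0.153,-0.208,0.08],"twist": [0,0,0]},
    {"xyz": [-0.153,-0.208,0.08],"twist": [0,0,0]},
  ],
)

```text
time: 4.67
tool_pos: [0.46, -0.3303, 0.1088]
ee_rot: [-1.572, 0.003, -0.005]
wrist_force: [-0.0, 0.4, -2.2]
width: 0.0676
```

```bash
python3 - <<'E'
from h import *
o=robot.get_obs();print(o['tool_pos'],o['wrist_force'],o['width'])
a,_=snap('side','3');b,_=snap('top','3')
a=a[90:210,260:420];b=b[180:280,330:470]
cv2.imwrite('pics/c4.png',cv2.resize(a[:,:,::-1],None,fx=5,fy=5,interpolation=cv2.INTER_CUBIC))
cv2.imwrite('pics/c5.png',cv2.resize(b[:,:,::-1],None,fx=5,fy=5,interpolation=cv2.INTER_CUBIC))
E
```

```text
[ 0.45995142 -0.33028078  0.10883577] [-0.04618445  0.41966284 -2.15474653] 0.06764216755768702
```

View pics/c4.png

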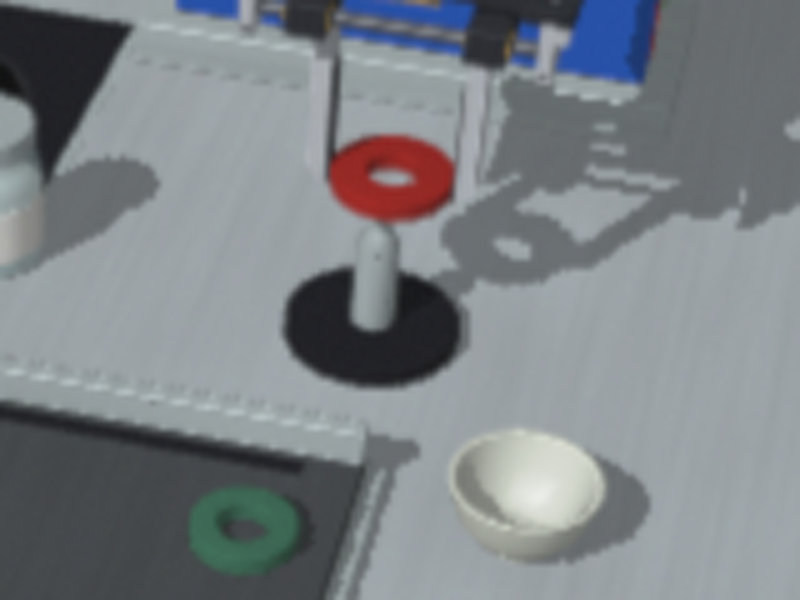

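View pics/c5.png

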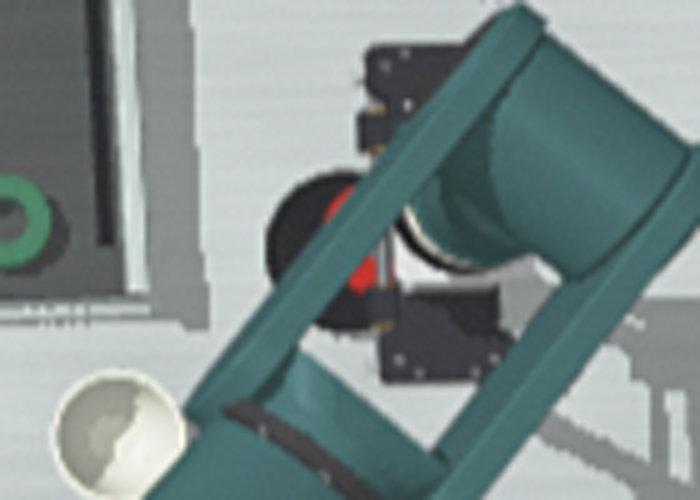

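```bash
cat > m3.py <<'E'
import sys;from h import *
tag,c,z=sys.argv[1],sys.argv[2],float(sys.argv[3])
im,d=load('side',tag);P=cloud('side',d)
m=mask(im,c); near=(abs(P[...,0]-.46)<.07)&(abs(P[...,1]+.325)<.08)&(P[...,2]>z-.03)
m=m*near
k,l,s,cen=cv2.connectedComponentsWithStats(m.astype('u1'));i=1+np.argmax(s[1:,4])
ct=max(cv2.findContours((l==i).astype('u1'),cv2.RETR_EXTERNAL,cv2.CHAIN_APPROX_NONE)[0],key=len)[:,0]
p=np.array([ray('side',u,v,z+.006) for u,v in ct]);C=(p.max(0)+p.min(0))/2
print('ring side: bbox',s[i,:4],'ctr',C.round(4),'ext',(p.max(0)-p.min(0)).round(4),'depth med',np.nanmedian(P[l==i],0).round(4))
E
python3 m3.py 3 red 0.1
python3 - <<'E'
from h import *
# post from initial side image: bright gray column over black base
im,d=load('side','0');P=cloud('side',d)
g=im.astype(int).sum(2)/3
for v in range(134,160):
    r=g[v,318:352].astype(int); print(v,r)
for z in (.074,.064,.04,.02): print(z,proj('side',[.463,-.327,z]))
E
```

```text
ring side: bbox [326 118  24  16] ctr [ 0.4623 -0.3293  0.106 ] ext [0.0652 0.0734 0.    ] depth med [ 0.4599 -0.3216  0.1103]
134 [157 159 161 162 160 160 161 162 162 163 165 165 165 164 162 159 158 156
 157 160 158 163 164 164 164 166 168 167 166 164 165 165 166 165]
135 [158 160 161 161 159 160 161 162 162 164 165 166 164 163 158 154 159 157
 155 151 134 158 162 164 165 166 167 166 165 164 164 165 166 165]
136 [159 161 161 160 159 160 161 162 163 164 165 164 163 159 149 160 167 167
 159 146 122 148 160 164 166 167 167 165 164 164 165 166 166 165]
137 [160 161 162 160 159 159 161 162 163 164 164 164 161 152 153 165 171 175
 163 144 122 127 156 163 165 167 166 165 165 165 165 166 166 166]
138 [160 161 160 160 159 160 161 162 163 164 164 163 161 149 157 166 170 171
 158 142 122 113 153 164 165 166 165 164 163 164 165 166 165 166]
139 [160 161 160 159 159 160 161 162 162 163 164 162 160 151 158 164 165 163
 153 140 121 112 154 164 166 165 164 163 163 164 165 165 165 166]
140 [160 160 159 159 159 160 161 162 162 163 162 161 159 151 158 162 160 150
 147 137 121 114 154 164 166 165 163 1
[... 2188 characters left out ...]
5 34 33 34 34 34 34 35 35 35 39 51 60 67 57 50 41 35 34 36 35
 34 34 35 34 34 34 35 34 34 48]
157 [38 35 33 34 35 34 35 35 34 34 34 35 35 34 35 35 37 35 34 35 35 34 35 35
 35 34 34 36 34 35 35 35 34 50]
158 [46 35 35 34 34 33 35 35 34 35 34 34 35 35 34 36 35 35 35 35 34 34 35 35
 35 35 34 34 34 35 33 34 35 63]
159 [66 38 34 35 34 35 34 35 34 34 35 35 34 34 34 34 33 34 35 34 34 35 34 35
 35 34 35 35 35 34 35 33 39 81]
0.074 (np.float64(336.05313104647814), np.float64(135.26956021900534))
0.064 (np.float64(335.78195379839985), np.float64(138.2592292790298))
0.04 (np.float64(335.14159059927033), np.float64(145.31909162803953))
0.02 (np.float64(334.6189519953561), np.float64(151.08106640567934))
```

Emit:
step_arm(
  commands=[
    {"xyz": [0.002,0.003,0],"twist": [0,0,0]},
    {"xyz": [0.002,0.003,-0.015],"twist": [0,0,0]},
    {"xyz": [0.002,0.003,-0.03],"twist": [0,0,0]},
    {"xyz": [0.002,0.003,-0.037],"twist": [0,0,0]},
    {"xyz": [0.002,0.003,-0.037],"twist": [0,0,0]},
    {"xyz": [0.002,0.003,-0.037],"twist": [0,0,0]},
  ],
)

```text
time: 5.27
tool_pos: [0.4649, -0.3244, 0.0723]
ee_rot: [-1.574, 0.002, 0.002]
wrist_force: [-3.3, -4.1, -2.6]
width: 0.0682
```

```bash
python3 - <<'E'
from h import *
a,_=snap('side','4')
a=a[90:190,260:400]
cv2.imwrite('pics/c6.png',cv2.resize(a[:,:,::-1],None,fx=5.7,fy=5.7,interpolation=cv2.INTER_CUBIC))
E
python3 m3.py 4 red 0.062
```

```text
ring side: bbox [323 128  24  19] ctr [ 0.4678 -0.3255  0.068 ] ext [0.0646 0.0871 0.    ] depth med [ 0.4647 -0.3148  0.0738]
```

View pics/c6.png

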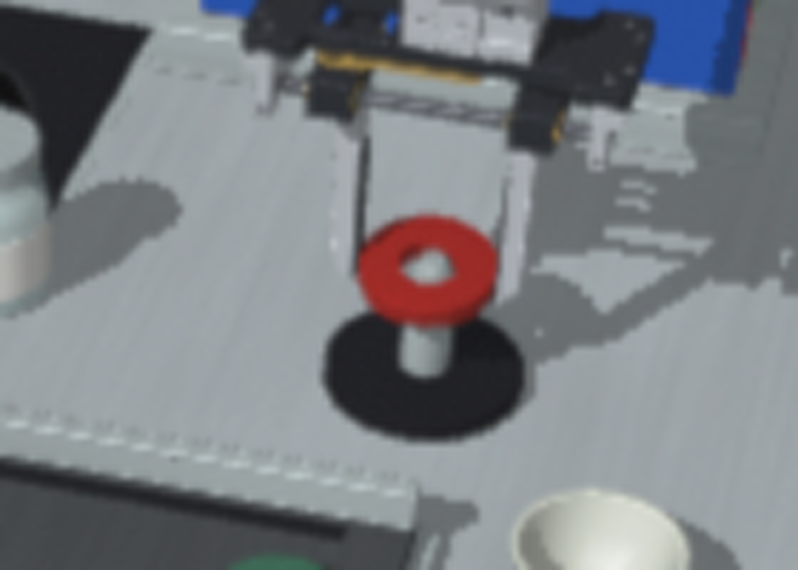

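Emit:
step_arm(
  commands=[
    {"xyz": [-0.001,-0.002,0],"twist": [0,0,0]},
    {"xyz": [-0.002,-0.003,0],"twist": [0,0,0]},
    {"xyz": [-0.002,-0.003,0],"twist": [0,0,0]},
  ],
)

```text
time: 5.57
tool_pos: [0.4637, -0.326, 0.0723]
ee_rot: [-1.57, -0.0, 0.001]
wrist_force: [-0.1, -1.0, -1.3]
width: 0.068
```

Emit:
step_arm(
  commands=[
    {"xyz": [0,0,-0.008],"twist": [0,0,0]},
    {"xyz": [0,0,-0.016],"twist": [0,0,0]},
    {"xyz": [0,0,-0.022],"twist": [0,0,0]},
    {"xyz": [0,0,-0.022],"twist": [0,0,0]},
  ],
)

```text
time: 5.9
tool_pos: [0.4627, -0.3266, 0.0484]
ee_rot: [-1.57, 0.002, 0.001]
wrist_force: [0.0, -2.5, -2.8]
width: 0.0679
```

```bash
python3 - <<'E'
from h import *
a,_=snap('side','5')
a=a[90:190,260:400]
cv2.imwrite('pics/c7.png',cv2.resize(a[:,:,::-1],None,fx=5.7,fy=5.7,interpolation=cv2.INTER_CUBIC))
E
```

```text
(no output)
```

View pics/c7.png

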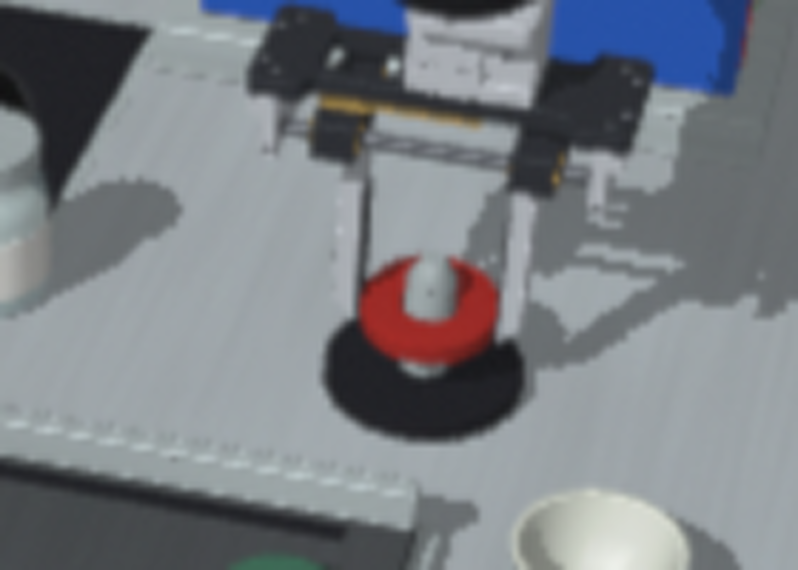

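Emit:
step_arm(
  commands=[
    {"xyz": [0,-0.001,-0.008],"twist": [0,0,0]},
    {"xyz": [0,-0.001,-0.016],"twist": [0,0,0]},
    {"xyz": [0,-0.001,-0.023],"twist": [0,0,0]},
    {"xyz": [0,-0.001,-0.026],"twist": [0,0,0]},
    {"xyz": [0,-0.001,-0.026],"twist": [0,0,0]},
  ],
)

```text
time: 6.37
tool_pos: [0.4626, -0.3273, 0.0235]
ee_rot: [-1.569, 0.002, 0.001]
wrist_force: [-1.9, 1.2, -0.3]
width: 0.0677
```

Release (to 84 mm) and rise.

Emit:
step_arm(
  commands=[
    {"xyz": [0,0,0],"twist": [0,0,0]},
    {"xyz": [0,0,0],"twist": [0,0,0]},
    {"xyz": [0,0,0],"twist": [0,0,0]},
    {"xyz": [0,0,0.03],"twist": [0,0,0]},
    {"xyz": [0,0,0.06],"twist": [0,0,0]},
    {"xyz": [0,0,0.09],"twist": [0,0,0]},
    {"xyz": [0.01,0.03,0.11],"twist": [0,0,0]},
    {"xyz": [0.02,0.07,0.12],"twist": [0,0,0]},
    {"xyz": [0.03,0.11,0.12],"twist": [0,0,0]},
    {"xyz": [0.04,0.15,0.12],"twist": [0,0,0]},
    {"xyz": [0.05,0.19,0.12],"twist": [0,0,0]},
    {"xyz": [0.06,0.23,0.12],"twist": [0,0,0]},
  ],
  fingers=25,
)

```text
time: 7.37
tool_pos: [0.5239, -0.0961, 0.1457]
ee_rot: [-1.571, -0.003, 0.0]
wrist_force: [0.8, -0.5, 0.4]
width: 0.0848
```

```bash
python3 - <<'E'
from h import *
a,_=snap('side','6')
a=a[90:290,190:400]
cv2.imwrite('pics/c8.png',cv2.resize(a[:,:,::-1],None,fx=3,fy=3,interpolation=cv2.INTER_CUBIC))
E
python3 m3.py 6 red .012; python3 - <<'E'
E
sed -i 's/for n in ("top","side"):/for n in sys.argv[2:]:/' m1.py; python3 m1.py 6 side
```

```text
ring side: bbox [323 144  24  17] ctr [ 0.4641 -0.3254  0.018 ] ext [0.0677 0.0744 0.    ] depth med [ 0.4586 -0.3111  0.0227]
side red area 243 cen [334. 153.] depthmed [ 0.459 -0.311  0.023] bbox ctr [ 0.4619 -0.3125] ext [0.067  0.0736]
side yellow area 478 cen [253. 260.] depthmed [0.548 0.127 0.031] bbox ctr [0.5488 0.1238] ext [0.0628 0.0684]
side green area 270 cen [308. 196.] depthmed [ 0.484 -0.115  0.031] bbox ctr [ 0.4855 -0.1176] ext [0.0554 0.063 ]
side blue area 243 cen [247. 221.] depthmed [0.602 0.016 0.031] bbox ctr [0.6034 0.0126] ext [0.0502 0.0565]
side white area 356 cen [296. 110.] depthmed [ 0.509 -0.073  0.3  ] bbox ctr [ 0.6191 -0.4957] ext [0.0981 0.1098]
side white area 155 cen [289. 227.] depthmed [0.499 0.006 0.03 ] bbox ctr [0.5009 0.0017] ext [0.0413 0.0492]
```

View pics/c8.png

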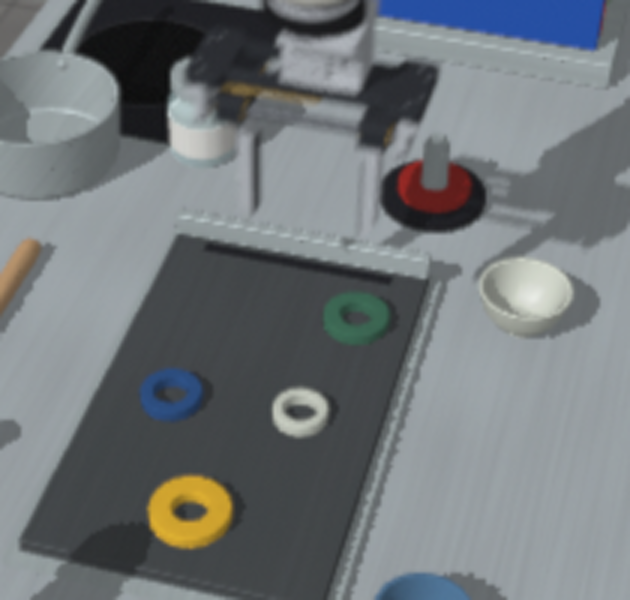

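Emit:
step_arm(
  commands=[
    {"xyz": [0.005,0.04,0],"twist": [0,0,0]},
    {"xyz": [0.01,0.08,0],"twist": [0,0,0]},
    {"xyz": [0.015,0.12,0],"twist": [0,0,0]},
    {"xyz": [0.02,0.16,0],"twist": [0,0,0]},
    {"xyz": [0.025,0.2,-0.01],"twist": [0,0,0]},
    {"xyz": [0.025,0.219,-0.03],"twist": [0,0,0]},
    {"xyz": [0.025,0.219,-0.06],"twist": [0,0,0]},
    {"xyz": [0.025,0.219,-0.09],"twist": [0,0,0]},
    {"xyz": [0.025,0.219,-0.1],"twist": [0,0,0]},
    {"xyz": [0.025,0.219,-0.1],"twist": [0,0,0]},
    {"xyz": [0.025,0.219,-0.1],"twist": [0,0,0]},
  ],
)

```text
time: 8.33
tool_pos: [0.5487, 0.1208, 0.0451]
ee_rot: [-1.571, -0.0, 0.0]
wrist_force: [0.2, 0.0, 1.0]
width: 0.0847
```

Emit:
step_arm(
  commands=[
    {"xyz": [0,0.002,-0.01],"twist": [0,0,0]},
    {"xyz": [0,0.002,-0.016],"twist": [0,0,0]},
    {"xyz": [0,0.002,-0.016],"twist": [0,0,0]},
    {"xyz": [0,0.002,-0.016],"twist": [0,0,0]},
  ],
)

```text
time: 8.67
tool_pos: [0.5486, 0.123, 0.0289]
ee_rot: [-1.571, -0.001, 0.0]
wrist_force: [0.2, 0.5, 0.9]
width: 0.0848
```

Emit:
step_arm(
  commands=[
    {"xyz": [0,0,0],"twist": [0,0,0]},
    {"xyz": [0,0,0],"twist": [0,0,0]},
    {"xyz": [0,0,0],"twist": [0,0,0]},
    {"xyz": [0,0,0],"twist": [0,0,0]},
    {"xyz": [0,0,0],"twist": [0,0,0]},
  ],
  fingers=255,
)

```text
time: 9.08
tool_pos: [0.5484, 0.1231, 0.0288]
ee_rot: [-1.571, -0.0, 0.001]
wrist_force: [0.1, 0.3, 0.7]
width: 0.06
```

Emit:
step_arm(
  commands=[
    {"xyz": [0,0,0.02],"twist": [0,0,0]},
    {"xyz": [0,0,0.05],"twist": [0,0,0]},
    {"xyz": [0,0,0.08],"twist": [0,0,0]},
    {"xyz": [0,0,0.08],"twist": [0,0,0]},
  ],
)

```text
time: 9.42
tool_pos: [0.5521, 0.1236, 0.1153]
ee_rot: [-1.569, -0.012, 0.001]
wrist_force: [1.3, 0.3, 0.1]
width: 0.0596
```

```bash
python3 - <<'E'
from h import *
a,_=snap('side','7')
a=a[160:290,190:350]
cv2.imwrite('pics/c9.png',cv2.resize(a[:,:,::-1],None,fx=4.5,fy=4.5,interpolation=cv2.INTER_CUBIC))
E
```

```text
(no output)
```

View pics/c9.png

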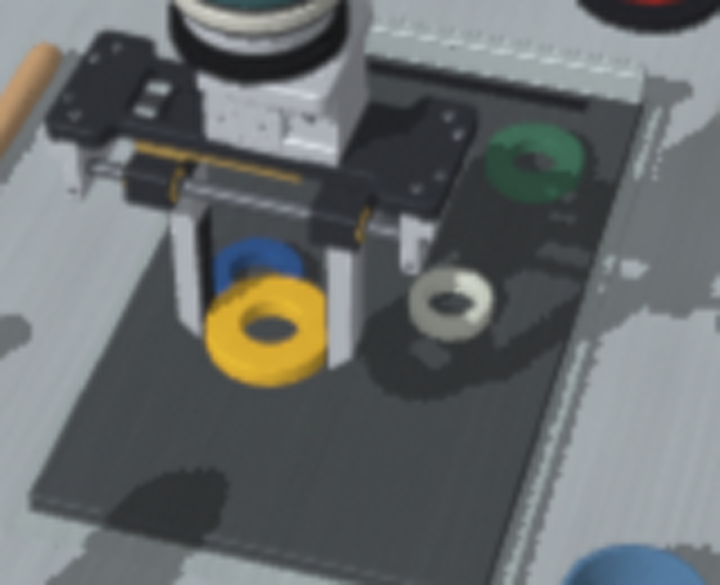

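```bash
sed -e 's/abs(P\[...,0\]-.46)<.07/abs(P[...,0]-float(sys.argv[4]))<.07/' -e 's/abs(P\[...,1\]+.325)<.08/abs(P[...,1]-float(sys.argv[5]))<.08/' -i m3.py; python3 m3.py 7 yellow .105 .552 .12; python3 -c "
from bench import robot;print(robot.get_obs()['tool_pos'])"
```

```text
ring side: bbox [236 222  26  24] ctr [0.5549 0.1214 0.111 ] ext [0.061  0.0683 0.    ] depth med [0.5528 0.1302 0.1175]
[0.55083553 0.12345302 0.11237585]
```

Emit:
step_arm(
  commands=[
    {"xyz": [-0.007,-0.038,0],"twist": [0,0,0]},
    {"xyz": [-0.014,-0.076,0],"twist": [0,0,0]},
    {"xyz": [-0.021,-0.114,0],"twist": [0,0,0]},
    {"xyz": [-0.028,-0.152,0],"twist": [0,0,0]},
    {"xyz": [-0.036,-0.19,0],"twist": [0,0,0]},
    {"xyz": [-0.044,-0.228,0],"twist": [0,0,0]},
    {"xyz": [-0.052,-0.266,0],"twist": [0,0,0]},
    {"xyz": [-0.06,-0.304,0],"twist": [0,0,0]},
    {"xyz": [-0.068,-0.342,0],"twist": [0,0,0]},
    {"xyz": [-0.076,-0.38,0],"twist": [0,0,0]},
    {"xyz": [-0.083,-0.418,0],"twist": [0,0,0]},
    {"xyz": [-0.088,-0.45,0],"twist": [0,0,0]},
  ],
)

```text
time: 10.47
tool_pos: [0.4582, -0.3286, 0.106]
ee_rot: [-1.569, 0.003, -0.001]
wrist_force: [1.1, 0.2, -1.8]
width: 0.0602
```

Emit:
step_arm(
  commands=[
    {"xyz": [0,0,0],"twist": [0,0,0]},
    {"xyz": [0,0,0],"twist": [0,0,0]},
    {"xyz": [0,0,0],"twist": [0,0,0]},
  ],
)

```text
time: 10.72
tool_pos: [0.4595, -0.3257, 0.1065]
ee_rot: [-1.568, 0.002, 0.0]
wrist_force: [0.2, 0.4, -1.9]
width: 0.0602
```

```bash
python3 - <<'E'
from h import *
a,_=snap('side','8')
print(robot.get_obs()['tool_pos'])
a=a[90:190,260:400]
cv2.imwrite('pics/c10.png',cv2.resize(a[:,:,::-1],None,fx=5.7,fy=5.7,interpolation=cv2.INTER_CUBIC))
E
python3 m3.py 8 yellow .1 .463 -.327
```

```text
[ 0.45989831 -0.32532584  0.10699007]
ring side: bbox [327 119  22  16] ctr [ 0.4617 -0.3228  0.106 ] ext [0.059  0.0706 0.    ] depth med [ 0.461  -0.3177  0.1087]
```

View pics/c10.png

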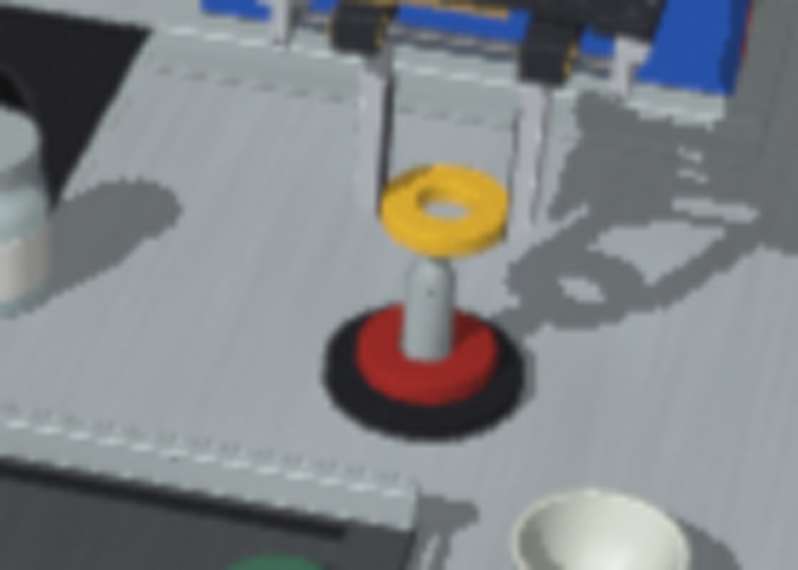

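Emit:
step_arm(
  commands=[
    {"xyz": [0.003,-0.003,0],"twist": [0,0,0]},
    {"xyz": [0.003,-0.003,-0.015],"twist": [0,0,0]},
    {"xyz": [0.003,-0.003,-0.028],"twist": [0,0,0]},
    {"xyz": [0.003,-0.003,-0.037],"twist": [0,0,0]},
    {"xyz": [0.003,-0.003,-0.037],"twist": [0,0,0]},
    {"xyz": [0.003,-0.003,-0.037],"twist": [0,0,0]},
  ],
)

```text
time: 11.27
tool_pos: [0.4633, -0.3289, 0.0709]
ee_rot: [-1.57, 0.001, 0.002]
wrist_force: [-0.4, -0.0, -0.8]
width: 0.06
```

Emit:
step_arm(
  commands=[
    {"xyz": [0,0,-0.008],"twist": [0,0,0]},
    {"xyz": [0,0,-0.016],"twist": [0,0,0]},
    {"xyz": [0,0,-0.02],"twist": [0,0,0]},
    {"xyz": [0,0,-0.02],"twist": [0,0,0]},
  ],
)

```text
time: 11.6
tool_pos: [0.4627, -0.3297, 0.05]
ee_rot: [-1.57, 0.001, 0.001]
wrist_force: [-0.6, -0.3, -2.4]
width: 0.0601
```

Emit:
step_arm(
  commands=[
    {"xyz": [0,0.001,-0.008],"twist": [0,0,0]},
    {"xyz": [0,0.001,-0.015],"twist": [0,0,0]},
    {"xyz": [0,0.001,-0.015],"twist": [0,0,0]},
    {"xyz": [0,0.001,-0.015],"twist": [0,0,0]},
  ],
)

```text
time: 11.93
tool_pos: [0.4629, -0.3288, 0.0356]
ee_rot: [-1.57, 0.001, 0.0]
wrist_force: [0.5, -0.0, -2.0]
width: 0.0604
```

Emit:
step_arm(
  commands=[
    {"xyz": [0,0,0],"twist": [0,0,0]},
    {"xyz": [0,0,0],"twist": [0,0,0]},
    {"xyz": [0,0,0],"twist": [0,0,0]},
    {"xyz": [0,0,0.03],"twist": [0,0,0]},
    {"xyz": [0,0,0.06],"twist": [0,0,0]},
    {"xyz": [0,0,0.085],"twist": [0,0,0]},
    {"xyz": [0.005,0.04,0.085],"twist": [0,0,0]},
    {"xyz": [0.01,0.08,0.085],"twist": [0,0,0]},
    {"xyz": [0.015,0.12,0.085],"twist": [0,0,0]},
    {"xyz": [0.02,0.16,0.085],"twist": [0,0,0]},
    {"xyz": [0.022,0.2,0.085],"twist": [0,0,0]},
    {"xyz": [0.022,0.21,0.08],"twist": [0,0,0]},
  ],
  fingers=25,
)

```text
time: 12.93
tool_pos: [0.4863, -0.1144, 0.1184]
ee_rot: [-1.569, -0.004, 0.005]
wrist_force: [0.5, 0.0, 0.3]
width: 0.0847
```

```bash
python3 - <<'E'
from h import *
a,_=snap('side','9')
print(robot.get_obs()['tool_pos'])
a=a[90:290,190:400]
cv2.imwrite('pics/c11.png',cv2.resize(a[:,:,::-1],None,fx=3,fy=3,interpolation=cv2.INTER_CUBIC))
E
python3 m3.py 9 yellow .024 .463 -.327;python3 m1.py 9 side
```

```text
[ 0.48541567 -0.11473506  0.11665971]
ring side: bbox [334 146  12  10] ctr [ 0.448  -0.3208  0.03  ] ext [0.0272 0.049  0.    ] depth med [ 0.4492 -0.3069  0.0328]
side green area 272 cen [308. 196.] depthmed [ 0.484 -0.113  0.03 ] bbox ctr [ 0.4855 -0.1176] ext [0.0554 0.063 ]
side blue area 244 cen [247. 221.] depthmed [0.602 0.016 0.031] bbox ctr [0.6034 0.0126] ext [0.0502 0.0565]
side white area 134 cen [311. 135.] depthmed [ 0.538 -0.409  0.   ] bbox ctr [ 0.5457 -0.3735] ext [0.0984 0.0205]
side white area 157 cen [289. 227.] depthmed [0.5   0.006 0.03 ] bbox ctr [0.5009 0.0017] ext [0.0413 0.0492]
```

View pics/c11.png

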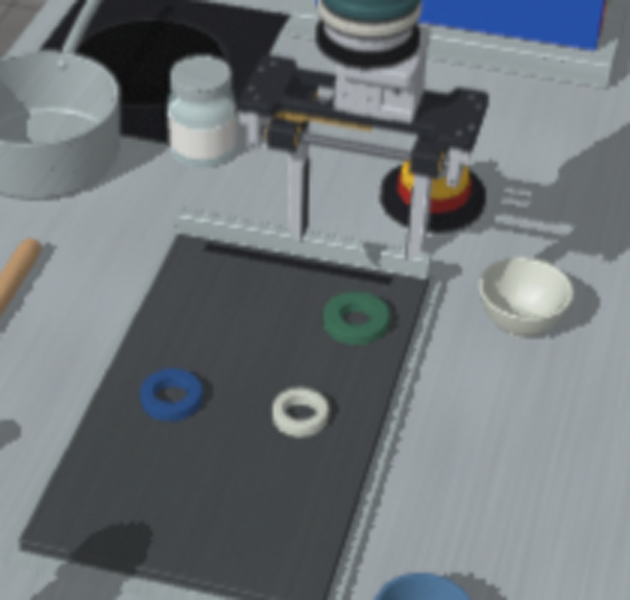

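Emit:
step_arm(
  commands=[
    {"xyz": [0,-0.004,-0.03],"twist": [0,0,0]},
    {"xyz": [0,-0.004,-0.06],"twist": [0,0,0]},
    {"xyz": [0,-0.004,-0.08],"twist": [0,0,0]},
    {"xyz": [0,-0.004,-0.086],"twist": [0,0,0]},
    {"xyz": [0,-0.004,-0.086],"twist": [0,0,0]},
    {"xyz": [0,-0.004,-0.086],"twist": [0,0,0]},
  ],
)

```text
time: 13.48
tool_pos: [0.4856, -0.1242, 0.031]
ee_rot: [-1.572, -0.001, -0.001]
wrist_force: [1.3, -0.9, 0.0]
width: 0.0848
```

Emit:
step_arm(
  commands=[
    {"xyz": [0,0,0],"twist": [0,0,0]},
    {"xyz": [0,0,0],"twist": [0,0,0]},
    {"xyz": [0,0,0],"twist": [0,0,0]},
    {"xyz": [0,0,0],"twist": [0,0,0]},
    {"xyz": [0,0,0],"twist": [0,0,0]},
    {"xyz": [0,0,0],"twist": [0,0,0]},
  ],
  fingers=255,
)

```text
time: 13.98
tool_pos: [0.4853, -0.123, 0.0308]
ee_rot: [-1.571, -0.0, 0.001]
wrist_force: [-0.6, -1.4, 1.5]
width: 0.0553
```

Emit:
step_arm(
  commands=[
    {"xyz": [0,0,0.02],"twist": [0,0,0]},
    {"xyz": [0,0,0.05],"twist": [0,0,0]},
    {"xyz": [0,0,0.08],"twist": [0,0,0]},
    {"xyz": [-0.004,-0.035,0.08],"twist": [0,0,0]},
    {"xyz": [-0.008,-0.07,0.08],"twist": [0,0,0]},
    {"xyz": [-0.012,-0.105,0.08],"twist": [0,0,0]},
    {"xyz": [-0.015,-0.14,0.08],"twist": [0,0,0]},
    {"xyz": [-0.018,-0.175,0.08],"twist": [0,0,0]},
    {"xyz": [-0.021,-0.2,0.08],"twist": [0,0,0]},
    {"xyz": [-0.022,-0.208,0.08],"twist": [0,0,0]},
    {"xyz": [-0.022,-0.208,0.08],"twist": [0,0,0]},
    {"xyz": [-0.022,-0.208,0.08],"twist": [0,0,0]},
  ],
)

```text
time: 14.98
tool_pos: [0.4631, -0.3301, 0.1098]
ee_rot: [-1.569, 0.001, 0.0]
wrist_force: [-0.2, -0.6, -1.4]
width: 0.0559
```

```bash
cat > look.py <<'E'
import sys;from h import *
tag=sys.argv[1]
a,_=snap('side',tag)
o=robot.get_obs();print(o['tool_pos'].round(4),o['width'],o['wrist_force'].round(1))
a=a[90:190,260:400]
cv2.imwrite(f'pics/L{tag}.png',cv2.resize(a[:,:,::-1],None,fx=5.7,fy=5.7,interpolation=cv2.INTER_CUBIC))
E
python3 look.py 10
python3 m3.py 10 green .102 .463 -.327
```

```text
[ 0.4633 -0.3295  0.11  ] 0.05545816534545657 [ 0.4  0.4 -1.6]
ring side: bbox [327 119  20  14] ctr [ 0.4646 -0.3224  0.108 ] ext [0.0521 0.0609 0.    ] depth med [ 0.463  -0.3187  0.1096]
```

View pics/L10.png

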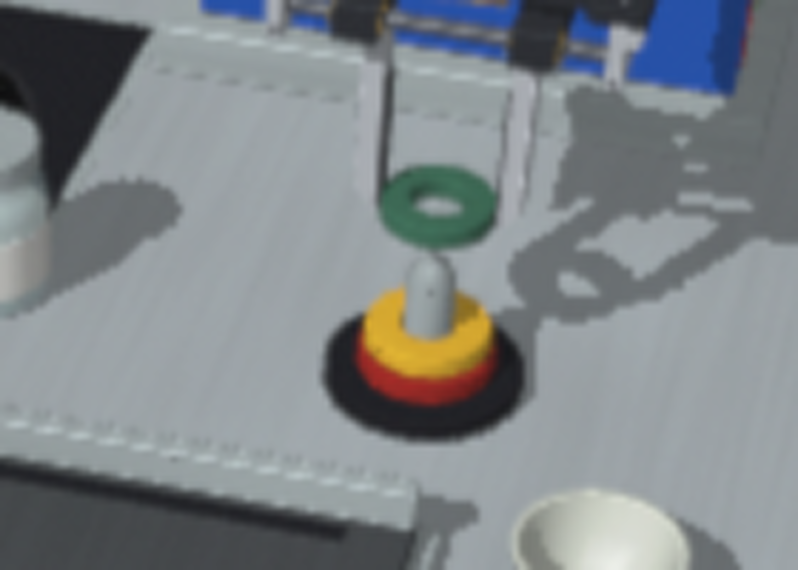

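Emit:
step_arm(
  commands=[
    {"xyz": [-0.001,-0.001,-0.012],"twist": [0,0,0]},
    {"xyz": [-0.001,-0.001,-0.025],"twist": [0,0,0]},
    {"xyz": [-0.001,-0.001,-0.035],"twist": [0,0,0]},
    {"xyz": [-0.001,-0.001,-0.037],"twist": [0,0,0]},
    {"xyz": [-0.001,-0.001,-0.037],"twist": [0,0,0]},
  ],
)

```text
time: 15.45
tool_pos: [0.4619, -0.3306, 0.0721]
ee_rot: [-1.569, 0.002, 0.002]
wrist_force: [0.2, -0.1, -1.8]
width: 0.056
```

Emit:
step_arm(
  commands=[
    {"xyz": [0,0,-0.008],"twist": [0,0,0]},
    {"xyz": [0,0,-0.016],"twist": [0,0,0]},
    {"xyz": [0,0,-0.022],"twist": [0,0,0]},
    {"xyz": [0,0,-0.022],"twist": [0,0,0]},
    {"xyz": [0,0,-0.022],"twist": [0,0,0]},
  ],
)

```text
time: 15.87
tool_pos: [0.4619, -0.3316, 0.0508]
ee_rot: [-1.57, 0.001, 0.0]
wrist_force: [-0.2, 0.2, -1.5]
width: 0.0556
```

Emit:
step_arm(
  commands=[
    {"xyz": [0,0,-0.003],"twist": [0,0,0]},
    {"xyz": [0,0,-0.003],"twist": [0,0,0]},
    {"xyz": [0,0,-0.003],"twist": [0,0,0]},
    {"xyz": [0,0,-0.003],"twist": [0,0,0]},
    {"xyz": [0,0,0.03],"twist": [0,0,0]},
    {"xyz": [0,0,0.07],"twist": [0,0,0]},
    {"xyz": [0.015,0.035,0.07],"twist": [0,0,0]},
    {"xyz": [0.03,0.07,0.07],"twist": [0,0,0]},
    {"xyz": [0.044,0.105,0.07],"twist": [0,0,0]},
    {"xyz": [0.058,0.14,0.07],"twist": [0,0,0]},
    {"xyz": [0.072,0.175,0.07],"twist": [0,0,0]},
    {"xyz": [0.087,0.21,0.07],"twist": [0,0,0]},
  ],
  fingers=45,
)

```text
time: 16.87
tool_pos: [0.5499, -0.1203, 0.1223]
ee_rot: [-1.571, -0.001, 0.0]
wrist_force: [1.0, 0.1, 0.2]
width: 0.0774
```

```bash
python3 look.py 11
python3 m3.py 11 green .036 .463 -.327; python3 m1.py 11 side
```

```text
[ 0.5522 -0.1134  0.1222] 0.07769505696011107 [ 1.   3.5 -1.5]
ring side: bbox [326 139  19  12] ctr [ 0.4643 -0.3276  0.042 ] ext [0.0498 0.0515 0.    ] depth med [ 0.4605 -0.3136  0.047 ]
side red area 96 cen [334. 157.] depthmed [ 0.458 -0.3    0.02 ] bbox ctr [ 0.4608 -0.2987] ext [0.0649 0.0461]
side yellow area 83 cen [334. 152.] depthmed [ 0.459 -0.304  0.034] bbox ctr [ 0.4648 -0.3199] ext [0.0601 0.047 ]
side green area 103 cen [335. 146.] depthmed [ 0.46  -0.314  0.047] bbox ctr [ 0.4674 -0.3463] ext [0.0506 0.0523]
side blue area 244 cen [247. 221.] depthmed [0.602 0.016 0.03 ] bbox ctr [0.6034 0.0126] ext [0.0502 0.0565]
side white area 325 cen [288. 112.] depthmed [ 0.534 -0.097  0.276] bbox ctr [ 0.6409 -0.4823] ext [0.0928 0.1089]
side white area 156 cen [289. 227.] depthmed [0.5   0.005 0.03 ] bbox ctr [0.5009 0.0017] ext [0.0413 0.0492]
```

View pics/L11.png

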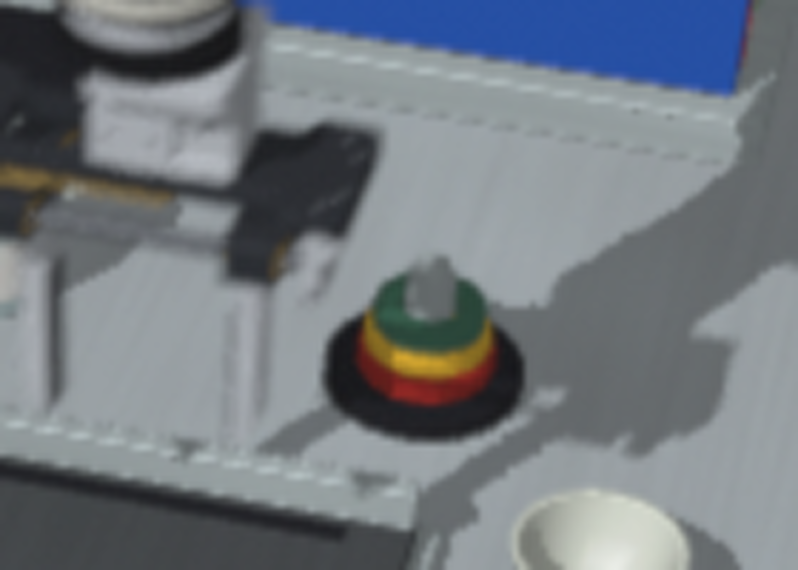

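Emit:
step_arm(
  commands=[
    {"xyz": [0.015,0.04,0],"twist": [0,0,0]},
    {"xyz": [0.03,0.08,0],"twist": [0,0,0]},
    {"xyz": [0.045,0.11,-0.02],"twist": [0,0,0]},
    {"xyz": [0.051,0.124,-0.05],"twist": [0,0,0]},
    {"xyz": [0.051,0.124,-0.07],"twist": [0,0,0]},
    {"xyz": [0.051,0.124,-0.07],"twist": [0,0,0]},
    {"xyz": [0.051,0.124,-0.07],"twist": [0,0,0]},
    {"xyz": [0.051,0.124,-0.07],"twist": [0,0,0]},
  ],
)

```text
time: 17.58
tool_pos: [0.6012, 0.0013, 0.0532]
ee_rot: [-1.571, -0.002, -0.0]
wrist_force: [-0.0, -0.3, 1.1]
width: 0.0777
```

Emit:
step_arm(
  commands=[
    {"xyz": [0.002,0.01,0],"twist": [0,0,0]},
    {"xyz": [0.002,0.01,-0.015],"twist": [0,0,0]},
    {"xyz": [0.002,0.01,-0.024],"twist": [0,0,0]},
    {"xyz": [0.002,0.01,-0.024],"twist": [0,0,0]},
    {"xyz": [0.002,0.01,-0.024],"twist": [0,0,0]},
  ],
)

```text
time: 18.0
tool_pos: [0.6028, 0.0119, 0.0285]
ee_rot: [-1.571, -0.002, -0.0]
wrist_force: [-0.1, 0.2, -0.5]
width: 0.0775
```

Emit:
step_arm(
  commands=[
    {"xyz": [0,0,0],"twist": [0,0,0]},
    {"xyz": [0,0,0],"twist": [0,0,0]},
    {"xyz": [0,0,0],"twist": [0,0,0]},
    {"xyz": [0,0,0],"twist": [0,0,0]},
    {"xyz": [0,0,0],"twist": [0,0,0]},
    {"xyz": [0,0,0],"twist": [0,0,0]},
  ],
  fingers=255,
)

```text
time: 18.5
tool_pos: [0.6025, 0.012, 0.0283]
ee_rot: [-1.571, -0.001, 0.0]
wrist_force: [-2.2, -0.9, 4.2]
width: 0.0494
```

Emit:
step_arm(
  commands=[
    {"xyz": [0,0,0.03],"twist": [0,0,0]},
    {"xyz": [0,0,0.065],"twist": [0,0,0]},
    {"xyz": [-0.014,-0.034,0.08],"twist": [0,0,0]},
    {"xyz": [-0.028,-0.068,0.08],"twist": [0,0,0]},
    {"xyz": [-0.042,-0.102,0.08],"twist": [0,0,0]},
    {"xyz": [-0.056,-0.136,0.08],"twist": [0,0,0]},
    {"xyz": [-0.07,-0.17,0.08],"twist": [0,0,0]},
    {"xyz": [-0.084,-0.204,0.08],"twist": [0,0,0]},
    {"xyz": [-0.098,-0.238,0.08],"twist": [0,0,0]},
    {"xyz": [-0.112,-0.272,0.08],"twist": [0,0,0]},
    {"xyz": [-0.126,-0.306,0.08],"twist": [0,0,0]},
    {"xyz": [-0.14,-0.34,0.08],"twist": [0,0,0]},
  ],
)

```text
time: 19.5
tool_pos: [0.4611, -0.3292, 0.1064]
ee_rot: [-1.57, 0.001, 0.0]
wrist_force: [-0.9, 0.2, -1.3]
width: 0.0494
```

Emit:
step_arm(
  commands=[
    {"xyz": [0,0,0],"twist": [0,0,0]},
    {"xyz": [0,0,0],"twist": [0,0,0]},
    {"xyz": [0,0,0],"twist": [0,0,0]},
  ],
)

```text
time: 19.75
tool_pos: [0.4621, -0.3274, 0.1065]
ee_rot: [-1.569, 0.001, -0.0]
wrist_force: [0.3, 0.1, -1.3]
width: 0.0493
```

```bash
python3 look.py 12
python3 m3.py 12 blue .1 .463 -.327
```

```text
[ 0.4624 -0.3269  0.1067] 0.04895546050752379 [-0.2 -1.2 -1.4]
ring side: bbox [328 120  18  12] ctr [ 0.4642 -0.3271  0.106 ] ext [0.0467 0.0558 0.    ] depth med [ 0.4629 -0.3205  0.1086]
```

View pics/L12.png

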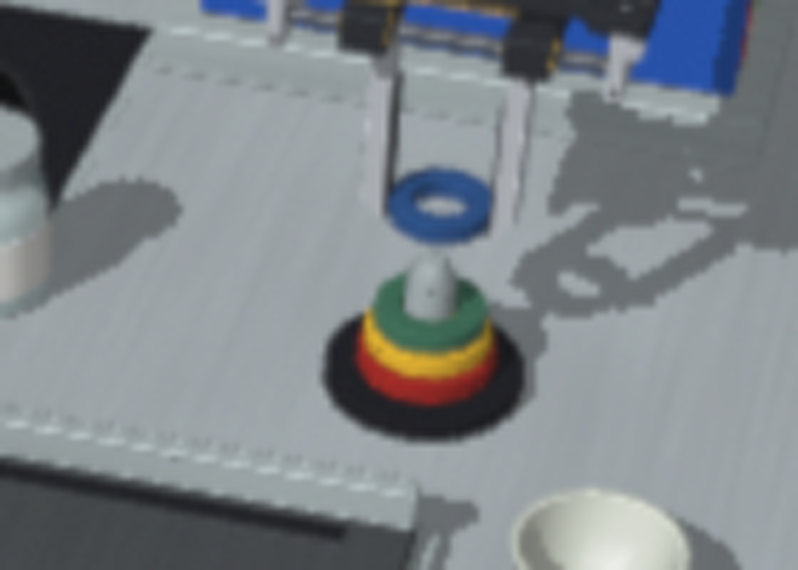

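Emit:
step_arm(
  commands=[
    {"xyz": [0,0,-0.012],"twist": [0,0,0]},
    {"xyz": [0,0,-0.024],"twist": [0,0,0]},
    {"xyz": [0,0,-0.034],"twist": [0,0,0]},
    {"xyz": [0,0,-0.036],"twist": [0,0,0]},
    {"xyz": [0,0,-0.036],"twist": [0,0,0]},
  ],
)

```text
time: 20.22
tool_pos: [0.4617, -0.3267, 0.0695]
ee_rot: [-1.569, 0.002, 0.001]
wrist_force: [0.2, 1.2, -0.2]
width: 0.0489
```

Emit:
step_arm(
  commands=[
    {"xyz": [0,0,-0.006],"twist": [0,0,0]},
    {"xyz": [0,0,-0.011],"twist": [0,0,0]},
    {"xyz": [0,0,-0.011],"twist": [0,0,0]},
    {"xyz": [0,0,-0.011],"twist": [0,0,0]},
  ],
)

```text
time: 20.55
tool_pos: [0.462, -0.3277, 0.0601]
ee_rot: [-1.57, 0.001, 0.0]
wrist_force: [0.0, 0.0, -1.4]
width: 0.0495
```

Emit:
step_arm(
  commands=[
    {"xyz": [0,0,-0.002],"twist": [0,0,0]},
    {"xyz": [0,0,-0.002],"twist": [0,0,0]},
    {"xyz": [0,0,-0.002],"twist": [0,0,0]},
    {"xyz": [0,0,-0.002],"twist": [0,0,0]},
    {"xyz": [0,0,0.03],"twist": [0,0,0]},
    {"xyz": [0,0,0.06],"twist": [0,0,0]},
    {"xyz": [0.005,0.04,0.06],"twist": [0,0,0]},
    {"xyz": [0.01,0.08,0.06],"twist": [0,0,0]},
    {"xyz": [0.015,0.12,0.06],"twist": [0,0,0]},
    {"xyz": [0.02,0.16,0.06],"twist": [0,0,0]},
    {"xyz": [0.025,0.2,0.06],"twist": [0,0,0]},
    {"xyz": [0.03,0.24,0.06],"twist": [0,0,0]},
  ],
  fingers=45,
)

```text
time: 21.55
tool_pos: [0.4923, -0.0862, 0.1211]
ee_rot: [-1.571, -0.001, -0.0]
wrist_force: [0.9, -0.1, 0.1]
width: 0.0775
```

Emit:
step_arm(
  commands=[
    {"xyz": [0.004,0.04,0],"twist": [0,0,0]},
    {"xyz": [0.007,0.08,0],"twist": [0,0,0]},
    {"xyz": [0.007,0.089,-0.02],"twist": [0,0,0]},
    {"xyz": [0.007,0.089,-0.04],"twist": [0,0,0]},
    {"xyz": [0.007,0.089,-0.04],"twist": [0,0,0]},
    {"xyz": [0.007,0.089,-0.04],"twist": [0,0,0]},
  ],
)

```text
time: 22.05
tool_pos: [0.4984, 0.0013, 0.0798]
ee_rot: [-1.571, 0.002, 0.001]
wrist_force: [0.8, -0.3, 0.1]
width: 0.0773
```

```bash
python3 look.py 13
python3 m3.py 13 blue .048 .463 -.327; python3 m1.py 13 side
```

```text
[0.4995 0.0008 0.0811] 0.07747549005737649 [0.  0.5 0.4]
ring side: bbox [327 136  17  12] ctr [ 0.4637 -0.3273  0.054 ] ext [0.0461 0.0545 0.    ] depth med [ 0.4592 -0.3133  0.0583]
side red area 99 cen [334. 157.] depthmed [ 0.458 -0.301  0.019] bbox ctr [ 0.4608 -0.2987] ext [0.0649 0.0461]
side yellow area 86 cen [334. 152.] depthmed [ 0.461 -0.304  0.033] bbox ctr [ 0.4653 -0.3199] ext [0.0612 0.047 ]
side blue area 106 cen [335. 142.] depthmed [ 0.459 -0.313  0.058] bbox ctr [ 0.4695 -0.3625] ext [0.0475 0.0561]
side white area 371 cen [294. 166.] depthmed [0.485 0.024 0.23 ] bbox ctr [ 0.5538 -0.2337] ext [0.0867 0.0885]
side white area 93 cen [270. 198.] depthmed [0.545 0.011 0.114] bbox ctr [ 0.5747 -0.079 ] ext [0.0341 0.0836]
side white area 103 cen [309. 206.] depthmed [0.454 0.01  0.118] bbox ctr [ 0.4738 -0.0789] ext [0.0246 0.0859]
side white area 176 cen [337. 209.] depthmed [ 0.411 -0.124 -0.001] bbox ctr [ 0.3995 -0.0822] ext [0.0394 0.0698]
side white area 163 cen [289. 227.] depthmed [0.5   0.004 0.03 ] bbox ctr [0.5004 0.0017] ext [0.0422 0.0492]
```

View pics/side13.png

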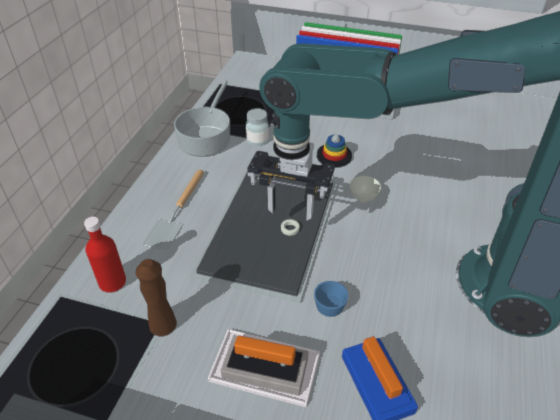

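Blue is home; white remains at (289,227), directly beneath the open fingers.

Emit:
step_arm(
  commands=[
    {"xyz": [0,0,-0.02],"twist": [0,0,0]},
    {"xyz": [0,0,-0.04],"twist": [0,0,0]},
    {"xyz": [0,0,-0.051],"twist": [0,0,0]},
    {"xyz": [0,0,-0.051],"twist": [0,0,0]},
    {"xyz": [0,0,-0.051],"twist": [0,0,0]},
  ],
)

```text
time: 22.52
tool_pos: [0.4999, 0.0005, 0.0303]
ee_rot: [-1.571, -0.001, -0.001]
wrist_force: [0.1, -0.1, 0.6]
width: 0.0774
```

Emit:
step_arm(
  commands=[
    {"xyz": [0,0,0],"twist": [0,0,0]},
    {"xyz": [0,0,0],"twist": [0,0,0]},
    {"xyz": [0,0,0],"twist": [0,0,0]},
    {"xyz": [0,0,0],"twist": [0,0,0]},
    {"xyz": [0,0,0],"twist": [0,0,0]},
    {"xyz": [0,0,0],"twist": [0,0,0]},
    {"xyz": [0,0,0],"twist": [0,0,0]},
  ],
  fingers=255,
)

```text
time: 23.1
tool_pos: [0.4993, 0.0011, 0.0297]
ee_rot: [-1.571, -0.0, 0.001]
wrist_force: [0.5, 0.1, 1.7]
width: 0.0428
```

Emit:
step_arm(
  commands=[
    {"xyz": [0,0,0.03],"twist": [0,0,0]},
    {"xyz": [0,0,0.065],"twist": [0,0,0]},
    {"xyz": [-0.004,-0.035,0.082],"twist": [0,0,0]},
    {"xyz": [-0.008,-0.07,0.082],"twist": [0,0,0]},
    {"xyz": [-0.012,-0.105,0.082],"twist": [0,0,0]},
    {"xyz": [-0.016,-0.14,0.082],"twist": [0,0,0]},
    {"xyz": [-0.02,-0.175,0.082],"twist": [0,0,0]},
    {"xyz": [-0.024,-0.21,0.082],"twist": [0,0,0]},
    {"xyz": [-0.028,-0.245,0.082],"twist": [0,0,0]},
    {"xyz": [-0.032,-0.28,0.082],"twist": [0,0,0]},
    {"xyz": [-0.036,-0.31,0.082],"twist": [0,0,0]},
    {"xyz": [-0.037,-0.328,0.082],"twist": [0,0,0]},
  ],
)

```text
time: 24.1
tool_pos: [0.4611, -0.33, 0.111]
ee_rot: [-1.572, 0.001, -0.002]
wrist_force: [0.7, 0.8, 0.3]
width: 0.0428
```

Emit:
step_arm(
  commands=[
    {"xyz": [0,0,0],"twist": [0,0,0]},
    {"xyz": [0,0,0],"twist": [0,0,0]},
    {"xyz": [0,0,0],"twist": [0,0,0]},
  ],
)

```text
time: 24.35
tool_pos: [0.4622, -0.326, 0.111]
ee_rot: [-1.569, 0.0, 0.001]
wrist_force: [-0.9, -0.8, -1.5]
width: 0.0427
```

```bash
python3 look.py 14
python3 m3.py 14 white .1 .463 -.327
```

```text
[ 0.4624 -0.3257  0.1112] 0.0431976212286679 [ 0.3  0.4 -0.8]
ring side: bbox [333  68  25  19] ctr [ 0.4962 -0.5943  0.106 ] ext [0.0794 0.1133 0.    ] depth med [ 0.4496 -0.3029  0.261 ]
```

View pics/L14.png

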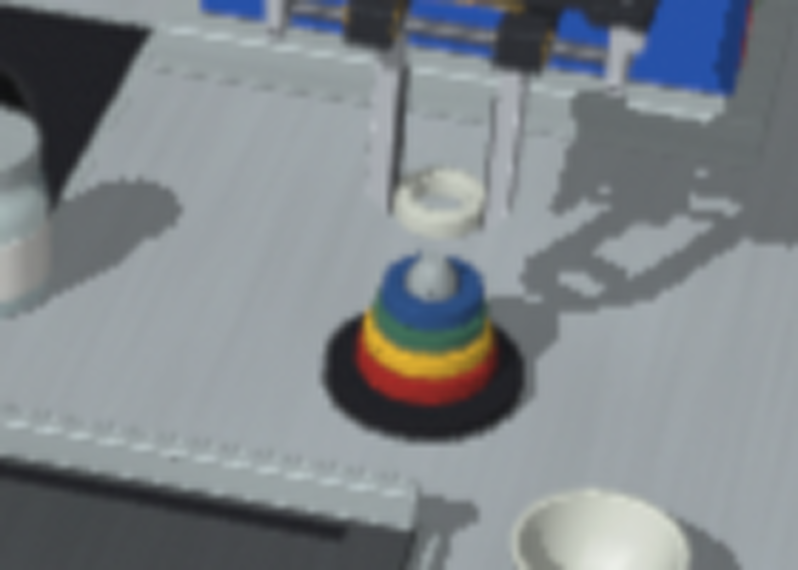

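Emit:
step_arm(
  commands=[
    {"xyz": [0,-0.001,-0.012],"twist": [0,0,0]},
    {"xyz": [0,-0.001,-0.024],"twist": [0,0,0]},
    {"xyz": [0,-0.001,-0.034],"twist": [0,0,0]},
    {"xyz": [0,-0.001,-0.038],"twist": [0,0,0]},
    {"xyz": [0,-0.001,-0.038],"twist": [0,0,0]},
  ],
)

```text
time: 24.82
tool_pos: [0.4614, -0.3267, 0.0711]
ee_rot: [-1.568, 0.003, 0.001]
wrist_force: [0.0, -0.2, -0.6]
width: 0.043
```

```bash
python3 look.py 15
```

```text
[ 0.4617 -0.3271  0.0722] 0.042659200591281865 [-0.3  0.5 -0. ]
```

View pics/L15.png

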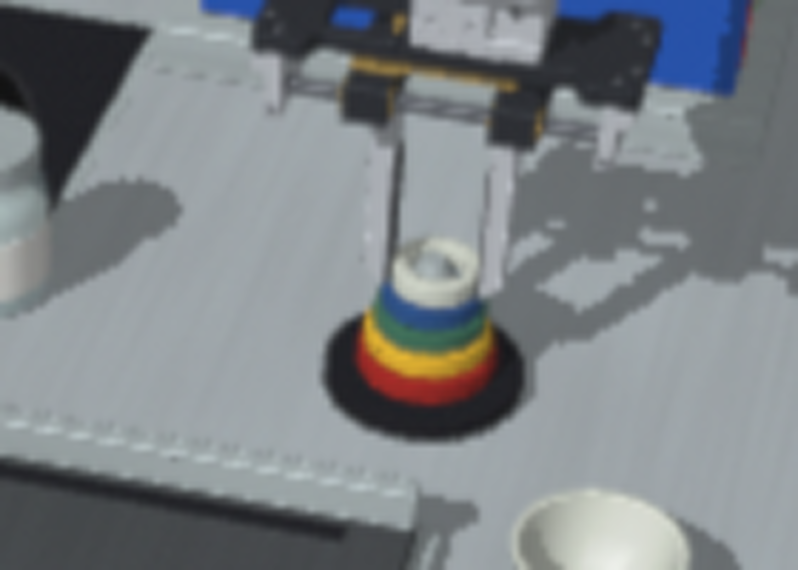

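Emit:
step_arm(
  commands=[
    {"xyz": [0,0,-0.001],"twist": [0,0,0]},
    {"xyz": [0,0,-0.001],"twist": [0,0,0]},
    {"xyz": [0,0,-0.001],"twist": [0,0,0]},
    {"xyz": [0,0,-0.001],"twist": [0,0,0]},
    {"xyz": [0,0,0.03],"twist": [0,0,0]},
    {"xyz": [0,0,0.07],"twist": [0,0,0]},
    {"xyz": [0,0.04,0.1],"twist": [0,0,0]},
    {"xyz": [0,0.08,0.12],"twist": [0,0,0]},
    {"xyz": [0,0.12,0.13],"twist": [0,0,0]},
    {"xyz": [0,0.16,0.13],"twist": [0,0,0]},
  ],
  fingers=45,
)

```text
time: 25.7
tool_pos: [0.4635, -0.1762, 0.2071]
ee_rot: [-1.574, -0.007, -0.001]
wrist_force: [0.3, 0.0, 0.0]
width: 0.0773
```

```bash
python3 look.py 16; python3 m3.py 16 blue .048 .463 -.327;python3 - <<'E'
from h import *
im,d=load('side','16');P=cloud('side',d)
m=mask(im,'white')>0
near=(abs(P[...,0]-.46)<.05)&(abs(P[...,1]+.325)<.05)&(P[...,2]>.05)
q=P[near&m];print(len(q),q.mean(0),q.max(0),q.min(0))
t=q[q[:,2]>.068]; print(t.mean(0)) 
E
```

```text
[ 0.4633 -0.1684  0.2068] 0.07734516488478915 [-1.   3.9  0.7]
ring side: bbox [327 140  17   8] ctr [ 0.4637 -0.3148  0.054 ] ext [0.0461 0.0295 0.    ] depth med [ 0.4626 -0.309   0.0563]
130 [ 0.463907  -0.3231354  0.0698389] [ 0.48429537 -0.30314227  0.07636354] [ 0.44338185 -0.3499259   0.06065531]
[ 0.46360465 -0.32514947  0.07122113]
```

View pics/L16.png

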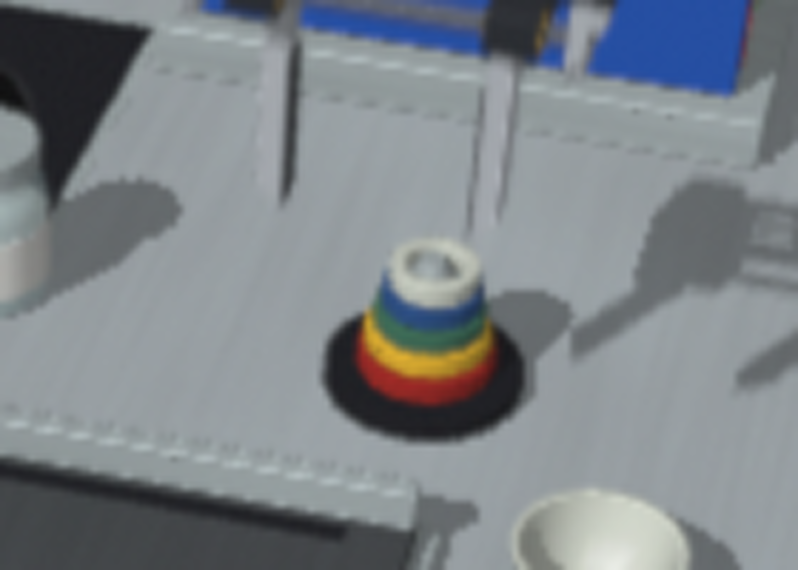

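Emit:
step_arm(
  commands=[
    {"xyz": [-0.002,0.035,0],"twist": [0,0,7]},
    {"xyz": [-0.003,0.07,0],"twist": [0,0,14]},
    {"xyz": [-0.004,0.105,0],"twist": [0,0,21]},
    {"xyz": [-0.006,0.14,0],"twist": [0,0,28]},
    {"xyz": [-0.007,0.175,0],"twist": [0,0,35]},
    {"xyz": [-0.008,0.21,0],"twist": [0,0,42]},
    {"xyz": [-0.009,0.245,0],"twist": [0,0,49]},
    {"xyz": [-0.01,0.28,0],"twist": [0,0,56]},
    {"xyz": [-0.012,0.315,0],"twist": [0,0,63]},
    {"xyz": [-0.014,0.35,0],"twist": [0,0,70]},
    {"xyz": [-0.016,0.385,0],"twist": [0,0,77]},
    {"xyz": [-0.018,0.42,0],"twist": [0,0,84]},
  ],
)

```text
time: 26.75
tool_pos: [0.4441, 0.2452, 0.2034]
ee_rot: [-1.572, -0.0, 1.473]
wrist_force: [0.2, 1.3, 0.3]
width: 0.0774
```

Emit:
step_arm(
  commands=[
    {"xyz": [0,0.035,0],"twist": [0,0,5]},
    {"xyz": [0,0.07,0],"twist": [0,0,9]},
    {"xyz": [0,0.1,-0.02],"twist": [0,0,9]},
    {"xyz": [0,0.1,-0.05],"twist": [0,0,9]},
    {"xyz": [0,0.1,-0.08],"twist": [0,0,9]},
    {"xyz": [0,0.1,-0.08],"twist": [0,0,9]},
    {"xyz": [0,0.1,-0.08],"twist": [0,0,9]},
  ],
)

```text
time: 27.33
tool_pos: [0.4432, 0.3428, 0.1213]
ee_rot: [-1.567, 0.002, 1.624]
wrist_force: [-0.1, -0.7, 0.9]
width: 0.0775
```

```bash
python3 - <<'E'
from h import *
a,_=snap('side','17')
o=robot.get_obs();print(o['tool_pos'].round(4),o['ee_rot'].round(3),o['width'])
cv2.imwrite(f'pics/L17.png',cv2.resize(a[260:420,180:400,::-1],None,fx=3.5,fy=3.5,interpolation=cv2.INTER_CUBIC))
E
```

```text
[0.4446 0.3435 0.1237] [-1.571 -0.     1.623] 0.07767565223416686
```

View pics/L17.png

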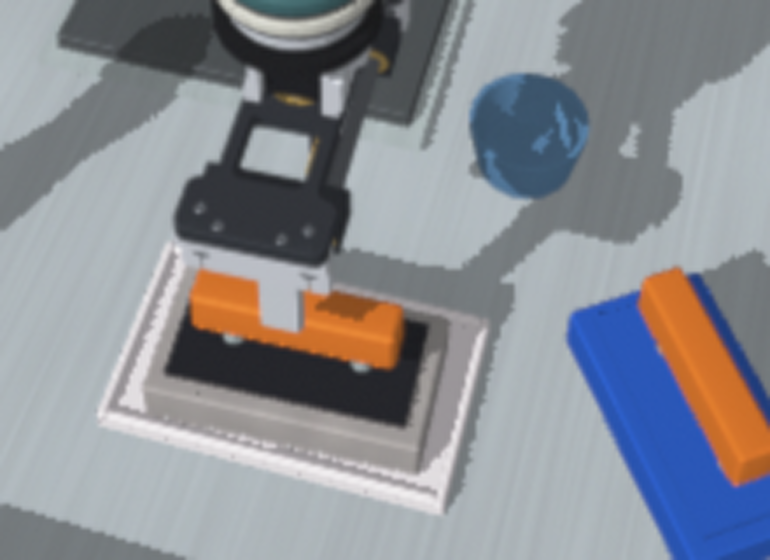

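Emit:
step_arm(
  commands=[
    {"xyz": [0,0.012,0],"twist": [0,0,0]},
    {"xyz": [0,0.012,-0.03],"twist": [0,0,0]},
    {"xyz": [0,0.012,-0.055],"twist": [0,0,0]},
    {"xyz": [0,0.012,-0.063],"twist": [0,0,0]},
    {"xyz": [0,0.012,-0.063],"twist": [0,0,0]},
    {"xyz": [0,0.012,-0.063],"twist": [0,0,0]},
  ],
)

```text
time: 27.88
tool_pos: [0.4453, 0.3563, 0.0617]
ee_rot: [-1.573, -0.001, 1.623]
wrist_force: [-1.0, -0.3, 0.1]
width: 0.0776
```

Emit:
step_arm(
  commands=[
    {"xyz": [0,0,0],"twist": [0,0,0]},
    {"xyz": [0,0,0],"twist": [0,0,0]},
    {"xyz": [0,0,0],"twist": [0,0,0]},
    {"xyz": [0,0,0],"twist": [0,0,0]},
    {"xyz": [0,0,0],"twist": [0,0,0]},
    {"xyz": [0,0,0],"twist": [0,0,0]},
    {"xyz": [0,0,0],"twist": [0,0,0]},
    {"xyz": [0,0,0],"twist": [0,0,0]},
    {"xyz": [0,0,0],"twist": [0,0,0]},
  ],
  fingers=255,
)

```text
time: 28.63
tool_pos: [0.4443, 0.3552, 0.0599]
ee_rot: [-1.571, 0.001, 1.624]
wrist_force: [0.1, -1.7, 0.3]
width: 0.024
```

Emit:
step_arm(
  commands=[
    {"xyz": [0,0,0.01],"twist": [0,0,0]},
    {"xyz": [0,0,0.025],"twist": [0,0,0]},
    {"xyz": [0,0,0.045],"twist": [0,0,0]},
    {"xyz": [0,0,0.065],"twist": [0,0,0]},
    {"xyz": [0,0,0.075],"twist": [0,0,0]},
    {"xyz": [0,0,0.075],"twist": [0,0,0]},
    {"xyz": [0,0,0.075],"twist": [0,0,0]},
  ],
)

```text
time: 29.22
tool_pos: [0.4442, 0.3556, 0.1348]
ee_rot: [-1.571, -0.0, 1.624]
wrist_force: [-0.7, 0.1, -5.7]
width: 0.0237
```

```bash
python3 - <<'E'
from h import *
a,_=snap('side','18')
o=robot.get_obs();print(o['tool_pos'].round(4),o['ee_rot'].round(3),o['width'])
cv2.imwrite(f'pics/L18.png',cv2.resize(a[220:420,180:400,::-1],None,fx=2.9,fy=2.9,interpolation=cv2.INTER_CUBIC))
E
```

```text
[0.4436 0.3552 0.1336] [-1.569e+00  1.000e-03  1.624e+00] 0.024014312211356935
```

View pics/L18.png

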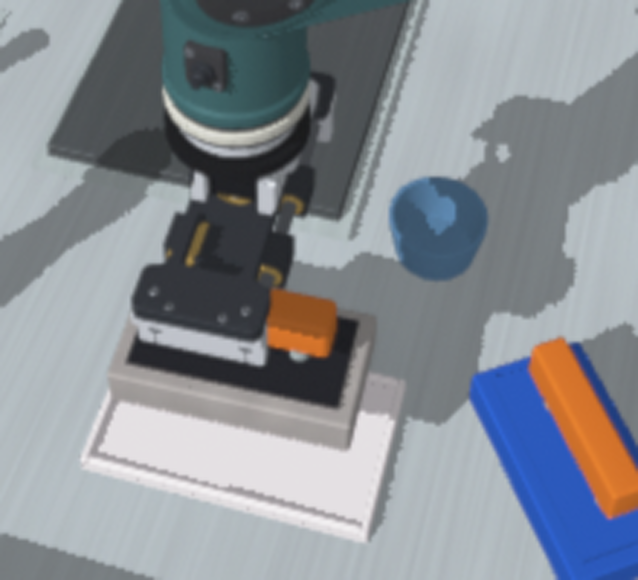

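Emit:
step_arm(
  commands=[
    {"xyz": [0.01,-0.02,0],"twist": [0,0,0]},
    {"xyz": [0.021,-0.047,0],"twist": [0,0,0]},
    {"xyz": [0.032,-0.074,0],"twist": [0,0,-1]},
    {"xyz": [0.043,-0.1,0],"twist": [0,0,-1]},
    {"xyz": [0.055,-0.125,0],"twist": [0,0,-2]},
    {"xyz": [0.066,-0.15,0],"twist": [0,0,-2]},
    {"xyz": [0.077,-0.175,0],"twist": [0,0,-2]},
    {"xyz": [0.088,-0.2,0],"twist": [0,0,-2]},
    {"xyz": [0.098,-0.222,-0.01],"twist": [0,0,-2]},
    {"xyz": [0.105,-0.237,-0.025],"twist": [0,0,-2]},
    {"xyz": [0.105,-0.237,-0.035],"twist": [0,0,-2]},
    {"xyz": [0.105,-0.237,-0.035],"twist": [0,0,-2]},
  ],
)

```text
time: 30.27
tool_pos: [0.5462, 0.1176, 0.0948]
ee_rot: [-1.561, 0.0, 1.587]
wrist_force: [-0.4, -0.2, -5.9]
width: 0.0241
```

```bash
python3 - <<'E'
from h import *
a,d=snap('side','19')
o=robot.get_obs();print(o['tool_pos'].round(4),o['ee_rot'].round(3),o['width'],o['wrist_force'])
cv2.imwrite(f'pics/L19.png',cv2.resize(a[150:390,180:400,::-1],None,fx=2.5,fy=2.5,interpolation=cv2.INTER_CUBIC))
# tray: bright pixels
P=cloud('side',d); h=cv2.cvtColor(a,cv2.COLOR_RGB2HSV)
near=(abs(P[...,0]-.445)<.13)&(abs(P[...,1]-.355)<.09)&(P[...,2]>.003)&(P[...,2]<.03)
q=P[near][:,:2].astype('f4'); print('tray',cv2.minAreaRect(q),len(q))
E
```

```text
[0.5468 0.1185 0.0964] [-1.563 -0.     1.588] 0.023703560562460094 [ 0.71641077  0.63525387 -4.87359095]
tray ((0.4451300799846649, 0.35317033529281616), (0.25645822286605835, 0.1770385205745697), 0.6475275158882141) 4879
```

View pics/L19.png

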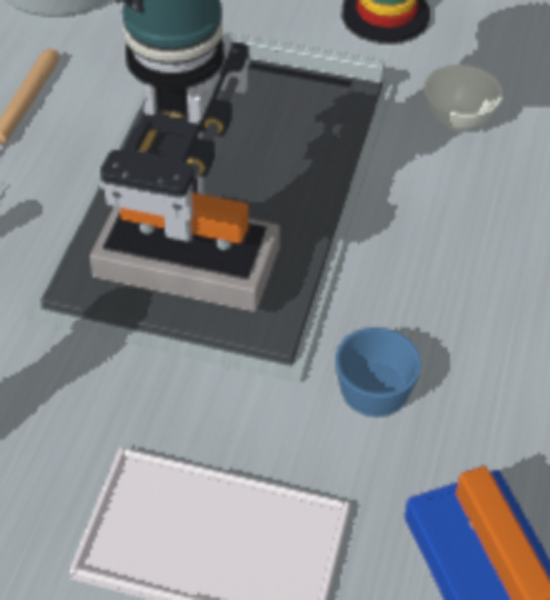

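Emit:
step_arm(
  commands=[
    {"xyz": [0.003,0,-0.008],"twist": [0,0,0]},
    {"xyz": [0.003,0,-0.015],"twist": [0,0,0]},
    {"xyz": [0.003,0,-0.018],"twist": [0,0,0]},
    {"xyz": [0.003,0,-0.018],"twist": [0,0,0]},
    {"xyz": [0.003,0,-0.018],"twist": [0,0,0]},
  ],
)

```text
time: 30.73
tool_pos: [0.552, 0.1191, 0.0819]
ee_rot: [-1.57, -0.0, 1.59]
wrist_force: [0.1, -0.2, -4.9]
width: 0.0239
```

```bash
python3 - <<'E'
from h import *
d=load('side','19')[1];a=load('side','19')[0]
h=cv2.cvtColor(a,cv2.COLOR_RGB2HSV)
m=((h[...,2]>205)&(h[...,1]<25)).astype('u1');m[:320]=0
m=cv2.morphologyEx(m,cv2.MORPH_CLOSE,np.ones((3,3),'u1'))
k,l,s,c=cv2.connectedComponentsWithStats(m);i=1+np.argmax(s[1:,4]);print(s[i])
ct=max(cv2.findContours((l==i).astype('u1'),cv2.RETR_EXTERNAL,cv2.CHAIN_APPROX_NONE)[0],key=len)[:,0]
print('tray',cv2.minAreaRect(np.array([ray('side',u,v,.012)[:2] for u,v in ct],'f4')))
E
```

```text
[ 208  330  110   76 4794]
tray ((0.4483862519264221, 0.3522784411907196), (0.18676967918872833, 0.1138579249382019), 1.3831653594970703)
```

Emit:
step_arm(
  commands=[
    {"xyz": [0,0,-0.003],"twist": [0,0,0]},
    {"xyz": [0,0,-0.006],"twist": [0,0,0]},
    {"xyz": [0,0,-0.006],"twist": [0,0,0]},
    {"xyz": [0,0,-0.006],"twist": [0,0,0]},
  ],
)

```text
time: 31.07
tool_pos: [0.5521, 0.1186, 0.0758]
ee_rot: [-1.57, -0.0, 1.589]
wrist_force: [0.1, -0.4, -4.6]
width: 0.0236
```

Emit:
step_arm(
  commands=[
    {"xyz": [0,0,-0.002],"twist": [0,0,0]},
    {"xyz": [0,0,-0.003],"twist": [0,0,0]},
    {"xyz": [0,0,-0.003],"twist": [0,0,0]},
    {"xyz": [0,0,-0.003],"twist": [0,0,0]},
  ],
)

```text
time: 31.4
tool_pos: [0.5527, 0.1186, 0.0744]
ee_rot: [-1.572, -0.0, 1.589]
wrist_force: [-1.9, -0.7, 2.8]
width: 0.0238
```

Emit:
step_arm(
  commands=[
    {"xyz": [0,0,-0.002],"twist": [0,0,0]},
    {"xyz": [0,0,-0.004],"twist": [0,0,0]},
    {"xyz": [0,0,-0.006],"twist": [0,0,0]},
    {"xyz": [0,0,-0.006],"twist": [0,0,0]},
    {"xyz": [0,0,-0.006],"twist": [0,0,0]},
  ],
)

```text
time: 31.82
tool_pos: [0.5527, 0.1186, 0.0679]
ee_rot: [-1.572, -0.0, 1.589]
wrist_force: [-3.4, -0.2, 6.7]
width: 0.0238
```

```bash
python3 - <<'E'
from h import *
a,d=snap('side','20')
o=robot.get_obs();print(o['tool_pos'].round(4),o['ee_rot'].round(3),o['width'],o['wrist_force'])
cv2.imwrite(f'pics/L20.png',cv2.resize(a[200:320,190:320,::-1],None,fx=4.5,fy=4.5,interpolation=cv2.INTER_CUBIC))
E
```

```text
[0.5527 0.1186 0.068 ] [-1.572 -0.     1.589] 0.023729845656686396 [-2.57684352 -0.27095693  7.49220259]
```

View pics/L20.png

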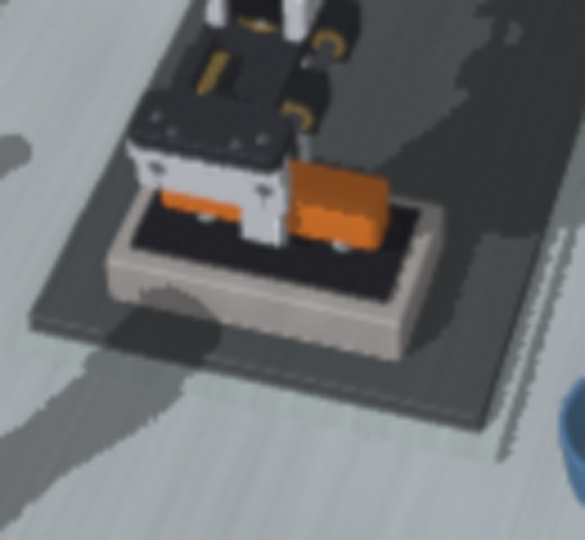

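Emit:
step_arm(
  commands=[
    {"xyz": [0,-0.005,0],"twist": [0,0,0]},
    {"xyz": [-0.001,-0.013,0],"twist": [0,0,0]},
    {"xyz": [-0.001,-0.021,0],"twist": [0,0,0]},
    {"xyz": [-0.002,-0.029,0],"twist": [0,0,0]},
    {"xyz": [-0.002,-0.037,0],"twist": [0,0,0]},
    {"xyz": [-0.002,-0.045,0],"twist": [0,0,0]},
    {"xyz": [-0.002,-0.053,0],"twist": [0,0,0]},
    {"xyz": [-0.002,-0.061,0],"twist": [0,0,0]},
  ],
)

```text
time: 32.53
tool_pos: [0.5523, 0.0597, 0.0687]
ee_rot: [-1.576, -0.005, 1.589]
wrist_force: [0.5, 5.0, 5.5]
width: 0.024
```

Emit:
step_arm(
  commands=[
    {"xyz": [0,-0.009,-0.001],"twist": [0,0,0]},
    {"xyz": [0,-0.018,-0.001],"twist": [0,0,0]},
    {"xyz": [0,-0.027,-0.001],"twist": [0,0,0]},
    {"xyz": [0,-0.036,-0.001],"twist": [0,0,0]},
    {"xyz": [0,-0.045,-0.001],"twist": [0,0,0]},
    {"xyz": [0,-0.054,-0.001],"twist": [0,0,0]},
    {"xyz": [0,-0.063,-0.001],"twist": [0,0,0]},
    {"xyz": [0,-0.072,-0.001],"twist": [0,0,0]},
    {"xyz": [0,-0.081,-0.001],"twist": [0,0,0]},
  ],
)

```text
time: 33.28
tool_pos: [0.5523, -0.0216, 0.0677]
ee_rot: [-1.576, -0.004, 1.589]
wrist_force: [0.2, 6.7, 7.0]
width: 0.0235
```

Emit:
step_arm(
  commands=[
    {"xyz": [0,-0.009,0],"twist": [0,0,0]},
    {"xyz": [0,-0.018,0],"twist": [0,0,0]},
    {"xyz": [0,-0.027,0],"twist": [0,0,0]},
    {"xyz": [0,-0.036,0],"twist": [0,0,0]},
    {"xyz": [0,-0.045,0],"twist": [0,0,0]},
    {"xyz": [0,-0.054,0],"twist": [0,0,0]},
    {"xyz": [0,-0.063,0],"twist": [0,0,0]},
    {"xyz": [0,-0.072,0],"twist": [0,0,0]},
    {"xyz": [0,-0.081,0],"twist": [0,0,0]},
  ],
)

```text
time: 34.03
tool_pos: [0.5522, -0.1027, 0.0675]
ee_rot: [-1.576, -0.004, 1.589]
wrist_force: [0.8, 5.8, 7.1]
width: 0.0242
```

Emit:
step_arm(
  commands=[
    {"xyz": [0,-0.008,0],"twist": [0,0,0]},
    {"xyz": [0,-0.016,0],"twist": [0,0,0]},
    {"xyz": [0,-0.024,0],"twist": [0,0,0]},
    {"xyz": [0,-0.031,0],"twist": [0,0,0]},
    {"xyz": [0,-0.037,0],"twist": [0,0,0]},
    {"xyz": [0,-0.042,0],"twist": [0,0,0]},
  ],
)

```text
time: 34.53
tool_pos: [0.5521, -0.1449, 0.0675]
ee_rot: [-1.575, -0.003, 1.589]
wrist_force: [0.3, 7.4, 7.8]
width: 0.024
```

Emit:
step_arm(
  commands=[
    {"xyz": [0,-0.002,0],"twist": [0,0,0]},
    {"xyz": [0,-0.004,0],"twist": [0,0,0]},
    {"xyz": [0,-0.005,0],"twist": [0,0,0]},
  ],
)

```text
time: 34.78
tool_pos: [0.5521, -0.1494, 0.0674]
ee_rot: [-1.575, -0.004, 1.589]
wrist_force: [0.2, 7.8, 6.9]
width: 0.024
```

Emit:
step_arm(
  commands=[
    {"xyz": [0,-0.002,0],"twist": [0,0,0]},
    {"xyz": [0,-0.004,0],"twist": [0,0,0]},
    {"xyz": [0,-0.004,0],"twist": [0,0,0]},
  ],
)

```text
time: 35.03
tool_pos: [0.5521, -0.1497, 0.067]
ee_rot: [-1.575, -0.011, 1.59]
wrist_force: [1.7, 14.0, 7.6]
width: 0.0237
```

```bash
python3 - <<'E'
from h import *
a,d=snap('side','21')
o=robot.get_obs();print(o['tool_pos'].round(4),o['ee_rot'].round(3),o['width'],o['wrist_force'])
cv2.imwrite(f'pics/L21.png',cv2.resize(a[130:240,220:350,::-1],None,fx=5,fy=5,interpolation=cv2.INTER_CUBIC))
E
```

```text
[ 0.5521 -0.1497  0.067 ] [-1.575 -0.011  1.59 ] 0.023862397552617952 [ 0.41119003 13.97233802  7.40043549]
```

View pics/L21.png

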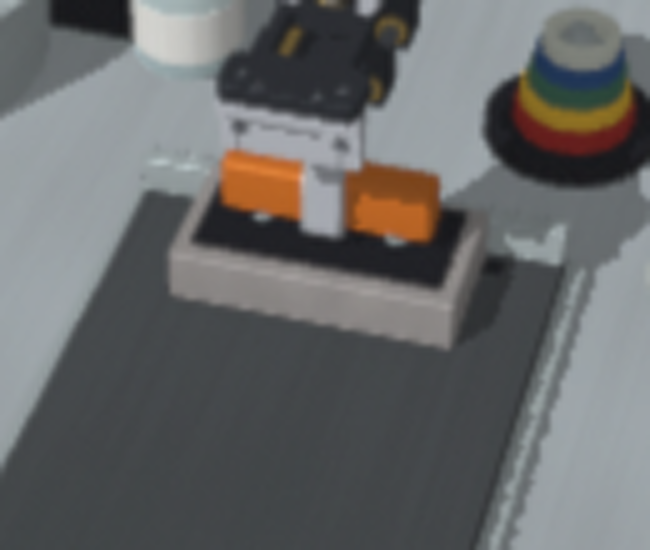

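Emit:
step_arm(
  commands=[
    {"xyz": [0,-0.001,0],"twist": [0,0,0]},
    {"xyz": [0,-0.001,0],"twist": [0,0,0]},
    {"xyz": [0,-0.001,0],"twist": [0,0,0]},
    {"xyz": [0,-0.001,0],"twist": [0,0,0]},
  ],
)

```text
time: 35.42
tool_pos: [0.5521, -0.1498, 0.0669]
ee_rot: [-1.575, -0.012, 1.59]
wrist_force: [0.8, 16.0, 7.4]
width: 0.0239
```

Emit:
step_arm(
  commands=[
    {"xyz": [0,0.003,0],"twist": [0,0,0]},
    {"xyz": [0,0.005,0],"twist": [0,0,0]},
    {"xyz": [0,0.008,0.007],"twist": [0,0,0]},
    {"xyz": [0,0.01,0.02],"twist": [0,0,0]},
    {"xyz": [0,0.01,0.04],"twist": [0,0,0]},
    {"xyz": [0,0.01,0.065],"twist": [0,0,0]},
    {"xyz": [0,0.01,0.07],"twist": [0,0,0]},
    {"xyz": [0,0.01,0.07],"twist": [0,0,0]},
  ],
)

```text
time: 36.08
tool_pos: [0.5515, -0.147, 0.1371]
ee_rot: [-1.574, 0.001, 1.589]
wrist_force: [-0.2, 0.2, -4.1]
width: 0.0239
```

Emit:
step_arm(
  commands=[
    {"xyz": [-0.003,0.02,0],"twist": [0,0,0]},
    {"xyz": [-0.008,0.05,0],"twist": [0,0,0]},
    {"xyz": [-0.014,0.085,0],"twist": [0,0,0]},
    {"xyz": [-0.022,0.12,0],"twist": [0,0,0.5]},
    {"xyz": [-0.03,0.155,0],"twist": [0,0,1]},
    {"xyz": [-0.038,0.19,0],"twist": [0,0,1]},
    {"xyz": [-0.046,0.225,0],"twist": [0,0,1.5]},
    {"xyz": [-0.054,0.26,0],"twist": [0,0,1.5]},
    {"xyz": [-0.062,0.295,0],"twist": [0,0,1.5]},
    {"xyz": [-0.07,0.33,0],"twist": [0,0,1.5]},
    {"xyz": [-0.078,0.365,0],"twist": [0,0,1.5]},
    {"xyz": [-0.086,0.4,0],"twist": [0,0,1.5]},
  ],
)

```text
time: 37.08
tool_pos: [0.4624, 0.2546, 0.1329]
ee_rot: [-1.567, 0.002, 1.615]
wrist_force: [0.7, 0.7, -5.7]
width: 0.024
```

Emit:
step_arm(
  commands=[
    {"xyz": [-0.007,0.035,0],"twist": [0,0,0]},
    {"xyz": [-0.014,0.07,0],"twist": [0,0,0]},
    {"xyz": [-0.019,0.093,0],"twist": [0,0,0]},
    {"xyz": [-0.02,0.1,-0.01],"twist": [0,0,0]},
    {"xyz": [-0.02,0.1,-0.02],"twist": [0,0,0]},
    {"xyz": [-0.02,0.1,-0.02],"twist": [0,0,0]},
    {"xyz": [-0.02,0.1,-0.02],"twist": [0,0,0]},
  ],
)

```text
time: 37.67
tool_pos: [0.4433, 0.3513, 0.1129]
ee_rot: [-1.566, 0.004, 1.614]
wrist_force: [0.2, 0.5, -3.9]
width: 0.024
```

```bash
python3 - <<'E'
from h import *
a,d=snap('side','22')
o=robot.get_obs();print(o['tool_pos'].round(4),o['ee_rot'].round(3),o['width'],o['wrist_force'])
cv2.imwrite(f'pics/L22.png',cv2.resize(a[220:420,180:400,::-1],None,fx=2.9,fy=2.9,interpolation=cv2.INTER_CUBIC))
E
```

```text
[0.4441 0.3517 0.1143] [-1.568  0.002  1.613] 0.02342663695033081 [ 0.07414761  0.24875759 -5.4566817 ]
```

View pics/L22.png

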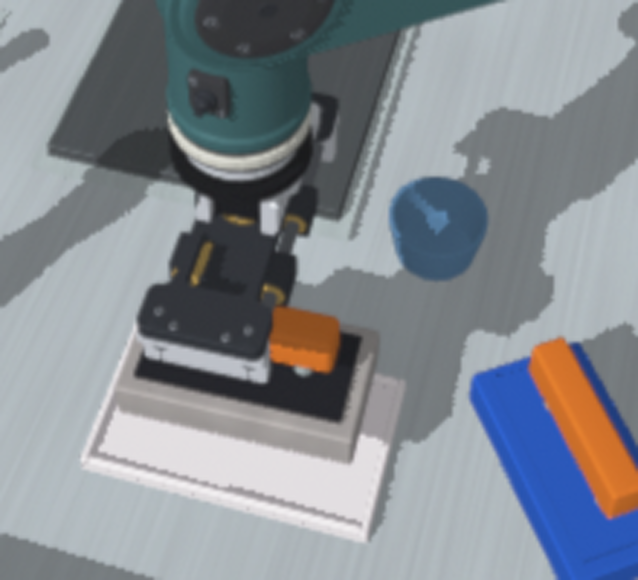

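Emit:
step_arm(
  commands=[
    {"xyz": [0,0.003,-0.01],"twist": [0,0,0.5]},
    {"xyz": [0,0.003,-0.025],"twist": [0,0,0.5]},
    {"xyz": [0,0.003,-0.04],"twist": [0,0,0.5]},
    {"xyz": [0,0.003,-0.048],"twist": [0,0,0.5]},
    {"xyz": [0,0.003,-0.05],"twist": [0,0,0.5]},
    {"xyz": [0,0.003,-0.05],"twist": [0,0,0.5]},
  ],
)

```text
time: 38.22
tool_pos: [0.4441, 0.3559, 0.0652]
ee_rot: [-1.57, 0.001, 1.623]
wrist_force: [0.3, 0.0, -4.4]
width: 0.024
```

Emit:
step_arm(
  commands=[
    {"xyz": [0,0,-0.003],"twist": [0,0,0]},
    {"xyz": [0,0,-0.005],"twist": [0,0,0]},
    {"xyz": [0,0,-0.005],"twist": [0,0,0]},
  ],
)

```text
time: 38.47
tool_pos: [0.4446, 0.3567, 0.0614]
ee_rot: [-1.572, -0.001, 1.624]
wrist_force: [-0.3, -0.5, -5.1]
width: 0.024
```

Emit:
step_arm(
  commands=[
    {"xyz": [0,0,-0.001],"twist": [0,0,0]},
    {"xyz": [0,0,-0.002],"twist": [0,0,0]},
    {"xyz": [0,0,-0.002],"twist": [0,0,0]},
  ],
)

```text
time: 38.72
tool_pos: [0.4447, 0.3569, 0.0599]
ee_rot: [-1.572, -0.001, 1.624]
wrist_force: [-0.3, -0.6, -0.9]
width: 0.024
```

Touched down (load gone). Release and rise.

Emit:
step_arm(
  commands=[
    {"xyz": [0,0,0],"twist": [0,0,0]},
    {"xyz": [0,0,0],"twist": [0,0,0]},
    {"xyz": [0,0,0],"twist": [0,0,0]},
    {"xyz": [0,0,0],"twist": [0,0,0]},
    {"xyz": [0,0,0.02],"twist": [0,0,0]},
    {"xyz": [0,0,0.05],"twist": [0,0,0]},
    {"xyz": [0,0,0.09],"twist": [0,0,0]},
    {"xyz": [0,0,0.13],"twist": [0,0,0]},
    {"xyz": [-0.02,-0.03,0.15],"twist": [0,0,0]},
    {"xyz": [-0.04,-0.06,0.15],"twist": [0,0,0]},
    {"xyz": [-0.06,-0.09,0.15],"twist": [0,0,0]},
    {"xyz": [-0.08,-0.12,0.15],"twist": [0,0,0]},
  ],
  fingers=60,
)

```text
time: 39.72
tool_pos: [0.3637, 0.2357, 0.2099]
ee_rot: [-1.573, -0.001, 1.624]
wrist_force: [0.8, -0.8, 0.6]
width: 0.0717
```

Emit:
step_arm(
  commands=[
    {"xyz": [0,0,0],"twist": [0,0,0]},
    {"xyz": [0,0,0],"twist": [0,0,0]},
    {"xyz": [0,0,0],"twist": [0,0,0]},
    {"xyz": [0,0,0],"twist": [0,0,0]},
    {"xyz": [0,0,0],"twist": [0,0,0]},
    {"xyz": [0,0,0],"twist": [0,0,0]},
  ],
)

```text
time: 40.22
tool_pos: [0.3648, 0.2372, 0.2087]
ee_rot: [-1.57, 0.0, 1.624]
wrist_force: [0.2, 0.4, -0.0]
width: 0.0718
```

```bash
python3 - <<'E'
from h import *
snap('top','23');a,d=snap('side','23')
P=cloud('side',d)
m=mask(a,'orange')&(((P[...,1]>.25)&(P[...,0]>.36)&(P[...,0]<.6)).astype('u1')*255)
q=P[m>0];t=q[q[:,2]>.08];print('grip',q.max(0),np.median(t,0),cv2.minAreaRect(t[:,:2].astype('f4')))
m=mask(a,'white')>0
near=(abs(P[...,0]-.46)<.05)&(abs(P[...,1]+.325)<.05)&(P[...,2]>.05)
q=P[near&m];print(len(q),q.max(0),q.min(0),q[q[:,2]>.068].mean(0))
E
python3 m3.py 23 blue .048 .463 -.327
```

```text
grip [0.49916486 0.37328123 0.08886115] [0.44429497 0.35950358 0.08420749] ((0.44518062472343445, 0.3583911955356598), (0.10756522417068481, 0.023772792890667915), 3.138038158416748)Traceback (most recent call last):
  File "<stdin>", line 8, in <module>
    return umr_maximum(a, axis, None, out, keepdims, initial, where)
ValueError: zero-size array to reduction operation maximum which has no identity
Traceback (most recent call last):
  File "m3.py", line 6, in <module>
    k,l,s,cen=cv2.connectedComponentsWithStats(m.astype('u1'));i=1+np.argmax(s[1:,4])
                                                                   ~~~~~~~~~^^^^^^^^^
ValueError: attempt to get argmax of an empty sequence
```

View pics/side23.png

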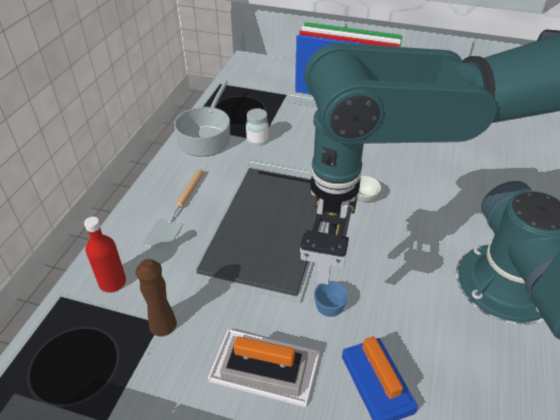

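View pics/top23.png

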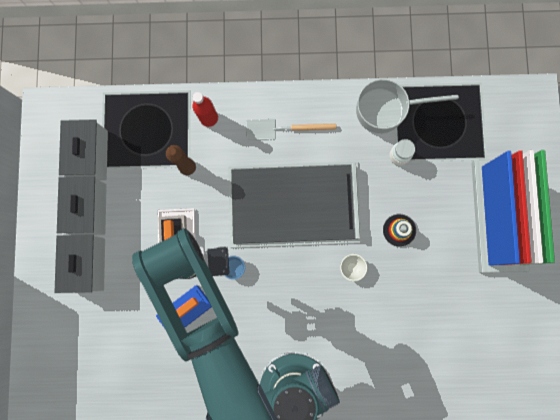

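```bash
python3 - <<'E'
from h import *
a,d=load('top','23');P=cloud('top',d)
cv2.imwrite('pics/L23.png',cv2.resize(a[205:255,375:430,::-1],None,fx=9,fy=9,interpolation=cv2.INTER_CUBIC))
q=P[222:237,393:410].reshape(-1,3);q=q[(q[:,2]>.055)];print(q.mean(0),q.max(0))
for z,c in((.074,'post top'),(.072,'white')):print(c,proj('top',[.463,-.327,z]))
E
```

```text
[ 0.46158993 -0.32427619  0.0682563 ] [ 0.48142526 -0.30035749  0.08441898]
post top (np.float64(403.48001416734235), np.float64(227.80170262442195))
white (np.float64(403.3351669376967), np.float64(227.87004956424192))
```

View pics/L23.png

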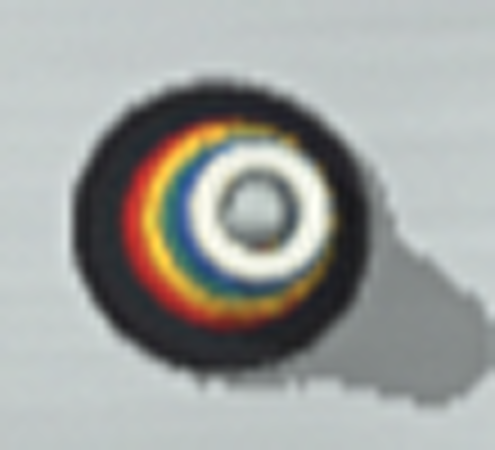

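```bash
python3 -c "
from bench import robot
print(robot.close_job())"
```

```text
the job is handed in; nothing more can be done
None
```

The griddle is closed down and the job was handed in at about 40 s of the 208 s allowed. No verdict is reported, so the outcome below rests on my own checks.

- **Rings:** all five were there. They are on the post in the order red, yellow, green, blue, white from the bottom. The last top view shows them nested in order, with the post tip centred in the white bore. A side view taken just after the white ring went on put its upper face at about 71 mm, against 72 mm for a full stack.
- **Scouring pass:** the block went down near the middle line at the far end. I pressed the grip to about 7 N, roughly half way, and rubbed in one direction until the block stalled on the stop bar. At the bar the sideways force reached 14–16 N, against 5–8 N of drag on the way.
- **Block:** it is back in its tray, about 3 mm from where its grip was measured at the start. The grip has sprung up to its starting height.
- **Bystanders:** they look unmoved in the last pictures, and the arm is clear of everything.

- **Ring fit:** the red ring tilted as it first went onto the post. I shifted it about 3 mm and it then slid down freely.
- **Final side view:** the arm hid the stack in the last side picture, so that check failed. The final stack check rests on the top view alone.
- **Measured positions:** the measured tool positions wandered by 1–3 mm, so contacts were judged by force.

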